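# Vent the vacuum pot and take out the tumbler

### The job

Turn the red vent tap on the vacuum pot's clear lid fully open, then lift the lid off by its black handle and lay it flat in the middle of the round cork mat. Then take the green tumbler out of the pot and stand it upright in the middle of the blue felt pad. Set both down without letting them fall, and leave the other glassware alone.

Things in the scene. Friction and masses are not known exactly. Their poses are not given: they have to be found in the camera images.
- pot: round aluminium vacuum pot, fixed to the table, 194 mm across outside, 176 mm inside below a flange 8 mm high, flush with the rim, that leaves a mouth 164 mm across; rim 115 mm above the table, inner floor 10 mm above it (black foot 224 mm across, look only). Origin: centre of its underside; z up
- lid: loose clear round lid, 200 mm across, 12 mm thick, black rubber edge, 0.6 kg with fittings (may vary by a quarter), lying flat on the pot's rim. Origin: centre of its underside; z up. On it: black bar handle across the middle; red vent tap 64 mm from the middle on the -x side; round white-faced gauge, 44 mm across, its top 34 mm above the underside, 67 mm from the middle on the +x side
- lid_grip (a point): middle of the lid's black bar handle, 40 mm above the lid's underside; axes as the lid's. The bar is 104 mm long along y, 14 mm thick along x (pinch it so), 16 mm high, on two posts 42 mm either side of this point
- vent_tap (a joint): angle of the vent tap, rad: 0 = shut (blade points at the lid's middle), 1.57 = fully open at its stop (blade along the lid's handle), growing anticlockwise seen from above; friction 0.05 N m, stays where left. It starts shut or nearly so (0 to 0.25). Until it is past about 1.0 the vacuum holds the lid down and pulling will not lift it
- tap_grip (a point): middle of the tap's red blade, on the tap's upright axis, 43 mm above the lid's underside; the blade is 56 mm long along this x, 14 mm thick along this y, 24 mm high, its top 12 mm above this point; turns with the tap. Below the blade are a 20 mm stem and a 30 mm brass collar
- tumbler: loose clear-green tumbler cut from a bottle, open at the top, 58 mm across, 95 mm high, wall 4 mm, about 0.14 kg, standing in the pot under the lid, its rim 10 mm below the pot's rim. Origin: centre of its underside; z up
- cork_mat: round cork mat, fixed, 260 mm across, 8 mm thick. Origin: centre of its underside
- felt_pad: square blue felt pad, fixed, 160 x 160 mm, 6 mm thick. Origin: centre of its underside
- amber_tumbler: loose amber tumbler, 74 mm across, 80 mm high, to be left alone. Origin: centre of its underside
- green_tumbler: loose green tumbler standing on the table, 66 mm across, 110 mm high, to be left alone. Origin: centre of its underside
- bottle_a: loose green bottle, 74 mm across, 290 mm high, to be left alone. Origin: centre of its underside
- bottle_b: loose amber bottle, 74 mm across, 290 mm high, to be left alone. Origin: centre of its underside
- bottle_c: loose green bottle, 74 mm across, 290 mm high, to be left alone. Origin: centre of its underside
Things that resemble listed ones, but are neither listed nor needed, are in the scene too. Leave any orange look-alike of the lid alone.

How it is judged:
By the outcome, as a careful person would: the job done as asked, in the order asked, and still so for the second after the job is handed in, with the robot touching nothing.
It also fails if it takes over 72 s, if anything falls off the work surface, if the arm or the gripper's body presses on something with over 40 N, if the wrist force passes 120 N, or if a joint passes its speed limit or range.

### The arm

A 6-joint arm with a two-finger parallel gripper is mounted at the origin on the work surface. World frame = base frame: x ahead of the robot, y to its left, z up, the work surface at z = 0. Lengths are in mm, angles in degrees, forces in N, time in s.
With the tool pointing down it reaches from about 300 to 775 mm from the base axis. Payload 14.6 kg.
Tool frame: the origin (TCP) lies at the very end of the fingers, on their centre line; the grasp point (between the pads) lies 19 mm behind it (manip.grip_depth is the distance from the TCP to the grasp point, in mm); z points along the fingers, y is the line along which they close (so a half turn about z gives the same grasp; the last joint's range is limited). The gripper opens to 85 mm and grips with 20 to 120 N. Pads are 22 mm wide; open, the fingers measure 114 mm over their backs; the gripper's body (76 mm by 85 mm) begins 54 mm behind the grasp point. The pads swing forward as they close: fully open they stand 13 mm farther back than shut.
Start: joints at [65.226, 17.183, 87.147, -0, 75.671, -3.816], TCP at [196.73, 513.602, 199.481] pointing down, gripper open.
Joint ranges: [-173.82, 173.82], [-45.26, 126.66], [13.44, 144.39], [-59.66, 239.66], [0, 175.72], [-146.38, 146.38]. Speed limits (degrees/s): [127.2, 127.2, 147.25, 180, 180, 180].

### API

Orientations are given as a 3x3 rotation matrix whose columns are the frame's x, y, z axes.
In Python, from bench import manip, viewer, order gives the robot as it stands.
- The arm moves only by the tool send_rows, never from a script. Its arguments are lists of equal length, an entry for each row: "linear": the shift along the tool's x, y, z normalised to -1 to 1, where 1 is 50 mm, a list of three; "delta_rot": the turn, a rotation vector about the tool's x, y, z normalised to -1 to 1, where 1 is 0.12 rad, a list of three; "fingers": the opening, from -1 (shut) to 1 (fully open). In form: {"linear": [[dx, dy, dz], ...], "delta_rot": [[wx, wy, wz], ...], "fingers": [fingers, ...]}. A call has 1 to 10 rows; each row shifts and turns the commanded pose from where the row before left it, along the tool's axes as they then stand; what a row does not reach is not made up. A row lasts 1/10 s, in which the tool goes at most 50 mm and 8.59 degrees, less where a joint would pass 70% of its speed; a pose out of reach is approached as far as the arm can. A call with a number of a shift or a turn outside -1 to 1 is refused whole. A call with a gripper value outside its range is refused whole. The fingers move at their own pace and stop on an object; "force" is the grip in N (left out, the last holds). Time passes only in rows, so rows that do not move let the fingers close. It gives the time, the measured TCP pose, the force, the opening and the grip force at its end, in the units of the state.
- manip.observe(): the state, without advancing time (a new reading comes with each control period).
- viewer.camera(name): name is "side" or "top"; returns a dict with "color" (480x640x3 uint8, blue, green, red), "mtx" (3x3 intrinsics, pixels), "k1" (the pictures are not rectified: a ray, as slopes to the right and down, at radius r is drawn at 1 + k1 r^2 times it, then the intrinsics apply), "origin" and "orientation" of the camera in the world. Camera axes: x right, y down, z forward; pixel columns grow to the right and rows downward; lengths in mm; the calibration is good to about 2 mm. A picture is of the moment at which its call begins. There is no depth.
- order.hand_in(): hands the job in; it is judged then, once.
The state is a dict: "t": time; "joint_positions": joint angles; "dq": joint speeds; "effort": joint torques, N m; "eef_pos": TCP position; "tcp_rot": TCP orientation; "ft_force": force on the tool from outside, world axes, zero at the start; "wrist_torque": the same for the moment, N m; "gripper_width": opening from 0.0 (shut) to 1.0 (fully open); "grip_force": force on a finger pad.
Only numpy, scipy, OpenCV 4.12 (cv2) and the standard library are available. Lean on these libraries where they do the work, as an engineer would, in place of code of your own. Each camera call takes 0.05 s, during which the arm holds its last target. There are 200 camera calls.

## Working session

There is one attempt and no reset: what is moved stays moved. The work goes in short steps, Python scripts to look and compute and a tool call to move; the robot and the scene stay as the last step left them, time stands still between calls to the robot, and variables do not carry over. Pictures are saved under pics/ and viewed, at most 10 in all, crops included, and the job is handed in when it is done.

Besides the shell and the picture viewer there is one more tool, called after ">>>" by a JSON object that holds its "name" and its "arguments", one argument or row to a line. send_rows: Moves the arm, as the interface text tells. Its arguments: {"type":"object","properties":{"linear":{"type":"array","items":{"type":"array","items":{"type":"number"}}},"delta_rot":{"type":"array","items":{"type":"array","items":{"type":"number"}}},"fingers":{"type":"array","items":{"type":"number"}},"force":{"type":"number"}},"required":["linear","delta_rot","fingers"]}

```bash
mkdir -p pics; ls
python3 - <<'E'
from bench import manip, viewer
import cv2
for n in ("side","top"):
    c=viewer.camera(n); cv2.imwrite(f"pics/{n}0.png",c["color"]); print(n,c["mtx"],c["k1"],c["origin"],c["orientation"])
s=manip.observe(); print(s)
E
```

```text
pics
side [[522.76975223   0.         320.9331116 ]
 [  0.         522.76975223 231.72196989]
 [  0.           0.           1.        ]] -0.11879511298989348 [ -78.93711841 -647.95096699 1144.66037718] [[ 0.83332959 -0.41128586  0.36933148]
 [-0.55276316 -0.61538046  0.56192507]
 [-0.00383245 -0.67242162 -0.74015841]]
top [[508.19257485   0.         320.56652343]
 [  0.         508.19257485 232.99005509]
 [  0.           0.           1.        ]] -0.1333367858784342 [ 183.15072639  136.59589789 1317.92508859] [[ 6.48885812e-02 -9.72924444e-01  2.21827632e-01]
 [-9.97892352e-01 -6.33922808e-02  1.38662588e-02]
 [ 5.71337453e-04 -2.22259859e-01 -9.74987297e-01]]
{'t': 0.1, 'joint_positions': array([ 6.52237945e+01,  1.72130877e+01,  8.71791124e+01,  2.51668337e-04,
        7.56696006e+01, -3.81553245e+00]), 'dq': array([ 0.00859785, -0.1041024 , -0.07013315, -0.06764225,  0.04996983,
        0.03537139]), 'effort': array([ 2.06286910e-03, -5.44381106e+01, -3.62366402e+01, -1.35304558e-04,
        3.04164489e-03, -5.83327528e-05]), 'eef_pos': array([196.6404826 , 513.37156788, 198.95442513]), 'tcp_rot': array([[-9.33825778e-01,  3.57727842e-01, -4.55889405e-04],
       [ 3.57728124e-01,  9.33825269e-01, -9.77556982e-04],
       [ 7.60216968e-05, -1.07595237e-03, -9.99999418e-01]]), 'ft_force': array([-0.25445396, -0.71273761,  0.0611776 ]), 'wrist_torque': array([ 0.05174431,  0.01211369, -0.02705637]), 'grip_force': 0.0, 'gripper_width': 1.0011999453667555}
```

View pics/top0.png

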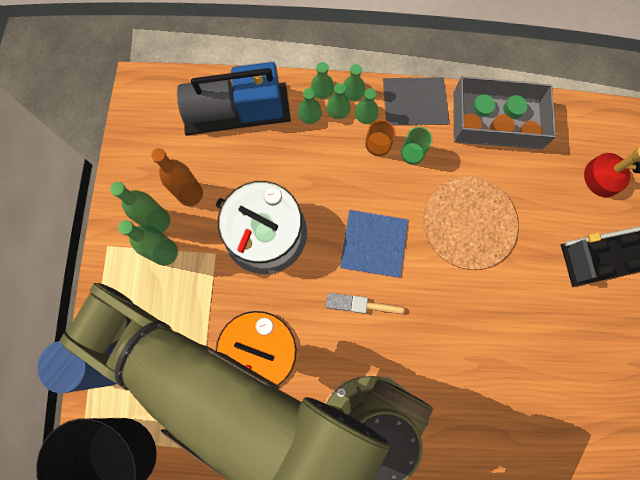

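View pics/side0.png

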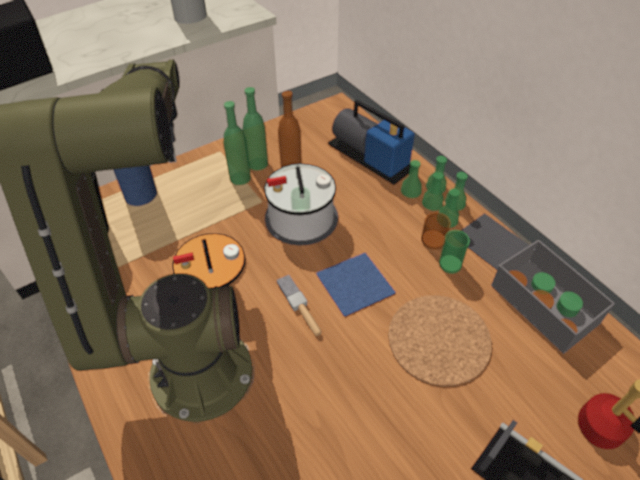

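The top view shows the white-looking clear lid on the pot at (261,222), its red tap at (245,240), its handle at (258,217) and its gauge at (273,195). The orange look-alike is at (256,350), the blue pad at (375,243) and the cork mat at (471,222). In the side view the lid is at (300,188), the pad at (356,284) and the cork at (440,340).

Things that could be mistaken for what I want (top-view pixels):
- **Lid:** the orange lid (256,350). I choose the clear one on the pot (261,222).
- **Tumbler:** the green tumbler on the table (417,145). I choose the one seen through the lid (264,230).
- **Pad:** the grey pad (416,101). I choose the blue one.

Next I check these in a close crop.

```bash
cat > h.py <<'E'
import numpy as np, cv2
from bench import manip, viewer
def cam(n): return viewer.camera(n)
def ray(c,p):
    d=cv2.undistortPoints(np.array([[p]],float),c["mtx"],np.array([c["k1"],0,0,0.]))[0,0] if 0 else None
    m=c["mtx"]; y=np.array([(p[0]-m[0,2])/m[0,0],(p[1]-m[1,2])/m[1,1]]); x=y.copy()
    for _ in range(30): x=y/(1+c["k1"]*(x@x))
    v=c["orientation"]@np.array([x[0],x[1],1.]); return np.array(c["origin"]),v/np.linalg.norm(v)
def atz(c,p,z):
    o,v=ray(c,p); return o+v*(z-o[2])/v[2]
def tri(ca,pa,cb,pb):
    (o,u),(q,v)=ray(ca,pa),ray(cb,pb)
    s=np.linalg.lstsq(np.c_[u,-v],q-o,rcond=None)[0]
    a,b=o+u*s[0],q+v*s[1]; return (a+b)/2,np.linalg.norm(a-b)
def proj(c,P):
    x=c["orientation"].T@(np.asarray(P,float)-c["origin"]); x=x[:2]/x[2]; x=x*(1+c["k1"]*(x@x))
    return x*np.diag(c["mtx"])[:2]+c["mtx"][:2,2]
def crop(c,x0,y0,w,h,k): return cv2.resize(c["color"][y0:y0+h,x0:x0+w],None,fx=k,fy=k,interpolation=cv2.INTER_CUBIC)
E
sed -i '/if 0 else None/d' h.py
python3 - <<'E'
from h import *
t=cam("top"); s=cam("side")
a=crop(t,211,172,100,110,4); b=crop(s,255,155,100,110,4)
cv2.imwrite("pics/lid.png",np.hstack([a,b]))
# mat & pad centroids by colour
for n,c in (("t",t),("s",s)):
    hsv=cv2.cvtColor(c["color"],cv2.COLOR_BGR2HSV)
    m=cv2.inRange(hsv,(105,90,40),(125,255,200)); 
    nn,l,st,ce=cv2.connectedComponentsWithStats(m)
    for i in range(1,nn):
        if st[i,4]>600: print(n,"blue",st[i],ce[i],cv2.minAreaRect(np.argwhere(l==i)[:,::-1].astype(np.float32)),cv2.approxPolyDP(cv2.convexHull(np.argwhere(l==i)[:,::-1].astype(np.int32)),8,True).reshape(-1).tolist())
E
```

```text
t blue [ 231   62   52   61 2238] [256.83780161  94.80652368] ((255.8399658203125, 92.3800048828125), (56.9928092956543, 47.659000396728516), 81.8698959350586) [282, 116, 242, 122, 232, 68, 274, 63]
t blue [ 341  211   67   66 3442] [373.99070308 243.53805927] ((374.25677490234375, 243.45944213867188), (60.1700325012207, 57.70404052734375), 9.462321281433105) [407, 220, 399, 276, 341, 267, 350, 211]
t blue [  38  341   78   52 2241] [ 67.15127175 370.92324855] ((70.89999389648438, 377.79998779296875), (76.80000305175781, 44.599998474121094), 36.869895935058594) [115, 383, 54, 392, 38, 362, 59, 341]
s blue [ 364  119   50   59 1952] [387.48872951 148.75512295] ((387.2772216796875, 148.05838012695312), (47.12489318847656, 55.51982116699219), 11.888657569885254) [413, 133, 408, 164, 394, 175, 364, 161, 367, 130, 384, 119]
s blue [ 115  167   41   38 1070] [136.27570093 184.45607477] ((135.96226501464844, 184.367919921875), (39.14775848388672, 32.96653366088867), 74.05460357666016) [153, 196, 128, 202, 115, 170, 148, 167]
s blue [ 318  255   76   60 2516] [354.82313196 283.84578696] ((355.43292236328125, 282.8517761230469), (48.98289489746094, 60.914066314697266), 65.65890502929688) [393, 292, 344, 314, 318, 273, 365, 255]
```

View pics/lid.png

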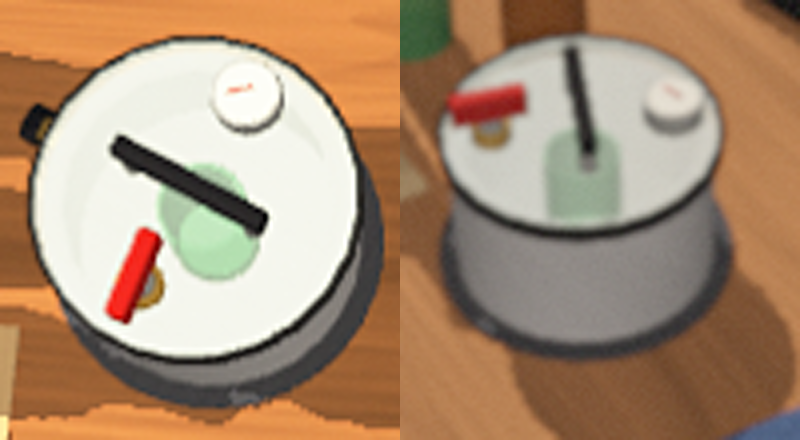

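The crop confirms the clear lid. In 4x crop pixels, top view: handle ends at (118,143) and (263,222), blade ends at (148,235) and (121,315), gauge (248,93), tumbler rim about (203,205). Side view: handle ends at (171,52) and (188,150), blade centre (88,103), gauge (276,100).

```bash
python3 - <<'E'
from h import *
t=cam("top"); s=cam("side")
T=lambda x,y:((x+.0)/4+211-.375,y/4+172-.375); S=lambda x,y:(x/4+255-.375,y/4+155-.375)
np.set_printoptions(precision=1,suppress=True)
for n,a,b in [("hA",(118,143),(171,52)),("hB",(263,222),(188,150)),("hC",(190,182),(179.5,101)),("tap",(135,275),(88,103)),("gauge",(248,93),(276,97)),("lid",(196,198),(182,136))]:
    print(n,*tri(t,T(*a),s,S(*b)))
print("tap at z", [atz(t,T(*p),167+0) for p in((150,232),(121,318))])
print("tap side", [atz(s,S(*p),167) for p in((50,98),(125,92))])
print("handle@163 top",[atz(t,T(*p),163)for p in((118,143),(263,222))],"side",[atz(s,S(*p),163)for p in((171,50),(188,147))])
print("lid@127 top",atz(t,T(196,198),127),atz(s,S(182,136),127))
P=[(407,220),(399,276),(341,267),(350,211)]; Q=[(393,292),(344,314),(318,273),(365,255)]
for p in P: print("padT",atz(t,p,6))
for p in Q: print("padS",atz(s,p,6))
print("pad mean",np.mean([atz(t,p,6)for p in P],0),np.mean([atz(s,p,6)for p in Q],0))
# cork : fit ellipse of saturation-based mask vs model
for n,c,g in (("top",t,(471,222)),("side",s,(440,340))):
    lab=cv2.cvtColor(c["color"],cv2.COLOR_BGR2HSV); 
    print(n,lab[g[1],g[0]], [lab[g[1],g[0]+d].tolist() for d in(-60,-52,-40,40,60)])
E
cat > circ.py <<'E'
from h import *
from scipy.optimize import minimize
# fit circle edge: maximise radial gradient contrast
def fit(c,x0,r,z,ch=None):
    g=cv2.GaussianBlur(c["color"].astype(np.float32),(3,3),0)
    def samp(x,r):
        a=np.linspace(0,2*np.pi,180,endpoint=False)
        p=np.array([proj(c,(x[0]+r*np.cos(k),x[1]+r*np.sin(k),z)) for k in a],np.float32)
        return cv2.remap(g,p[None,:,0],p[None,:,1],cv2.INTER_LINEAR)[0]
    f=lambda x:-np.mean(np.abs(samp(x,r+5)-samp(x,r-5)).sum(1).clip(0,100))
    grid=[(f((x0[0]+i,x0[1]+j)),x0[0]+i,x0[1]+j) for i in range(-24,25,4) for j in range(-24,25,4)]
    b=min(grid); m=minimize(f,b[1:],method="Nelder-Mead",options=dict(initial_simplex=[b[1:],(b[1]+3,b[2]),(b[1],b[2]+3)]))
    return m.x,m.fun
E
python3 - <<'E'
from circ import *
t=cam("top"); s=cam("side")
print("cork",[fit(c,atz(c,g,8),130,8) for c,g in((t,(471,222)),(s,(440,340)))])
print("lid",[fit(c,atz(c,g,127),100,127) for c,g in((t,(259.6,221)),(s,(300,188.6)))])
E
```

```text
hA [496.8 348.6 155.7] 1.4650042383639923
hB [455.  258.6 151.4] 1.9607916751263932
hC [476.4 304.  152. ] 1.9455577554557564
tap [416.7 329.5 160.9] 1.0364715825656874
gauge [536.7 274.4 147.1] 1.3747965335261088
lid [476.1 303.9 118.1] 0.04495308497144681
tap at z [array([442.1, 322.1, 167. ]), array([390.1, 334. , 167. ])]
tap side [array([393.7, 342.9, 167. ]), array([440.4, 319. , 167. ])]
handle@163 top [array([495.6, 347. , 163. ]), array([453.2, 257.1, 163. ])] side [array([493. , 343.2, 163. ]), array([449.4, 250.7, 163. ])]
lid@127 top [473.9 302.7 127. ] [471.2 295.7 127. ]
padT [532.2 -73.1   6. ]
padT [380.1 -56.4   6. ]
padT [394.2  96.1   6. ]
padT [547.   80.6   6. ]
padS [529.  -71.8   6. ]
padS [380.1 -55.7   6. ]
padS [397.8  93.3   6. ]
padS [543.7  73.    6. ]
pad mean [463.4  11.8   6. ] [462.7   9.7   6. ]
top [ 13 146 215] [[14, 170, 231], [14, 171, 228], [13, 145, 211], [13, 146, 218], [14, 167, 233]]
side [ 14 117 183] [[13, 136, 199], [13, 137, 175], [14, 117, 174], [14, 115, 187], [13, 138, 185]]
cork [(array([ 535.20961567, -252.96208529]), np.float64(-53.519004821777344)), (array([ 540.06628753, -244.8332242 ]), np.float64(-46.96974182128906))]
lid [(array([474.22357057, 302.76943823]), np.float64(-100.0)), (array([473.16211272, 303.16428733]), np.float64(-98.92353820800781))]
```

Run:
```python
from circ import *
np.set_printoptions(precision=2,suppress=True)
t=cam("top"); s=cam("side")
# tap blade angle and place: box hull vs red mask
def red(c,x0,y0,x1,y1):
    h=cv2.cvtColor(c["color"],cv2.COLOR_BGR2HSV); m=cv2.inRange(h,(0,150,80),(6,255,255))|cv2.inRange(h,(172,150,80),(180,255,255))
    o=np.zeros_like(m); o[y0:y1,x0:x1]=m[y0:y1,x0:x1]; return o
ms=[(t,red(t,231,222,258,260)),(s,red(s,262,170,292,192))]
K=8
ms=[(c,cv2.resize(m,None,fx=K,fy=K,interpolation=cv2.INTER_LINEAR)>127) for c,m in ms]
def cost(q):
    x,y,a=q[:3]; z=q[3] if len(q)>3 else 158; r=[]
    for c,m in ms:
        P=[proj(c,(x+u*np.cos(a)-v*np.sin(a),y+u*np.sin(a)+v*np.cos(a),z+w)) for u in(-28,28) for v in(-7,7) for w in(-12,12)]
        H=cv2.convexHull(((np.array(P)+.5)*K).astype(np.int32)); o=np.zeros(m.shape,np.uint8); cv2.fillConvexPoly(o,H,1)
        r.append((m&(o>0)).sum()/(m|(o>0)).sum())
    return -sum(r)
for q0 in ([416,330,-.3],[416,330,-.3,158]):
    sm=[np.array(q0)]+[np.array(q0)+np.eye(len(q0))[i]*[4,4,.15,5][i] for i in range(len(q0))]
    r=minimize(cost,q0,method="Nelder-Mead",options=dict(initial_simplex=sm)); print("tap",r.x,np.degrees(r.x[2]),r.fun)
for n,c,g,th in (("top",t,(471,222),157),("side",s,(440,340),127)):
    S=cv2.medianBlur(cv2.cvtColor(c["color"],cv2.COLOR_BGR2HSV)[...,1],7)
    m=(S<th).astype(np.uint8); m=cv2.morphologyEx(m,cv2.MORPH_OPEN,np.ones((7,7)))
    _,l,st,ce=cv2.connectedComponentsWithStats(m); i=l[g[1],g[0]]; print(n,st[i],ce[i],atz(c,ce[i],8))
    cs,_=cv2.findContours((l==i).astype(np.uint8),0,2); e=cv2.fitEllipse(max(cs,key=len)); print(e,atz(c,e[0],8))
for z in (107,117,127,137):
    a=fit(t,(474,303),100,z); b=fit(s,(473,303),100,z); print(z,a[0],a[1],b[0],b[1])
for n,p in (("amber",(380,150)),("green",(414,158)),("bottb",(185,203)),("bota",(150,222))): print(n,atz(t,p,0))
# overlays for cork with candidate
v=[]
for c,(x0,y0,w,h) in ((t,(411,165,120,115)),(s,(380,285,120,115))):
    k=crop(c,x0,y0,w,h,3)
    v.append(k)
cv2.imwrite("pics/cork.png",np.hstack(v))
```

```text
tap [416.56 331.49  -0.28] -16.01662728172017 -1.3514700423442667
tap [416.46 330.9   -0.27 158.63] -15.616451515686652 -1.3504112778002697
top [ 424  177   94   93 6871] [470.38 222.66] [ 535.79 -244.87    8.  ]
((470.3794860839844, 222.60787963867188), (89.6285400390625, 95.79097747802734), 130.43077087402344) [ 535.94 -244.88    8.  ]
side [ 389  296  102   89 7167] [439.64 339.89] [ 532.94 -253.32    8.  ]
((439.66412353515625, 339.88922119140625), (86.47428894042969, 103.8035659790039), 112.26444244384766) [ 532.98 -253.35    8.  ]
107 [478. 303.] -100.0 [485.41 325.21] -98.84171295166016
117 [474. 307.] -100.0 [480.61 314.61] -98.86102294921875
127 [474. 303.] -100.0 [473.22 302.78] -98.87376403808594
137 [474. 303.] -100.0 [468.29 292.22] -98.89813232421875
amber [729.76   5.89   0.  ]
green [712.8  -89.49   0.  ]
bottb [542.6  529.25   0.  ]
bota [483.43 619.43   0.  ]
```

View pics/cork.png

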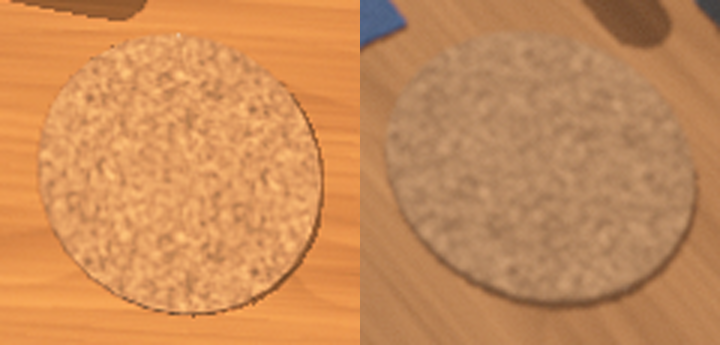

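The cork crop shows a clear disc in both views, so its centre is about (535,-249). The tap axis is about (416,330.5) with the blade at -16°. The lid centre is (474,303) with yaw -25°. The two-view heights agree with the text (tap 158.6, lid top 127). Moving above the tap.

>>> {"name": "send_rows", "arguments": {
  "linear": [
    [-0.68, -0.23, 0],
    [-0.68, -0.23, 0],
    [-0.68, -0.23, 0],
    [-0.68, -0.23, 0],
    [-0.68, -0.23, 0],
    [-0.68, -0.23, 0],
    [-0.68, -0.23, 0],
    [-0.66, -0.23, 0],
    [0, 0, 0],
    [0, 0, 0]
  ],
  "delta_rot": [
    [0, 0, 0],
    [0, 0, 0],
    [0, 0, 0],
    [0, 0, 0],
    [0, 0, 0],
    [0, 0, 0],
    [0, 0, 0],
    [0, 0, 0],
    [0, 0, -0.75],
    [0, 0, 0]
  ],
  "fingers": [0, 0, 0, 0, 0, 0, 0, 0, 0, 0],
  "force": 40
}}

```text
t: 1.5
eef_pos: [417.4, 330.2, 199.4]
tcp_rot: [[-0.962, 0.272, -0.0], [0.272, 0.962, -0.0], [0.0, -0.0, -1.0]]
ft_force: [-0.7, 0.3, 0.4]
gripper_width: 0.5
grip_force: 0.0
```

>>> {"name": "send_rows", "arguments": {
  "linear": [
    [0.025, 0, 0.25],
    [0, 0, 0.25],
    [0, 0, 0.25],
    [0, 0, 0.2],
    [0, 0, 0.08],
    [0, 0, 0],
    [0, 0, 0],
    [0, 0, 0],
    [0, 0, 0],
    [0, 0, 0]
  ],
  "delta_rot": [
    [0, 0, 0],
    [0, 0, 0],
    [0, 0, 0],
    [0, 0, 0],
    [0, 0, 0],
    [0, 0, 0],
    [0, 0, 0],
    [0, 0, 0],
    [0, 0, 0],
    [0, 0, 0]
  ],
  "fingers": [0, 0, 0, 0, 0, -1, -1, -1, -1, -1],
  "force": 40
}}

```text
t: 2.5
eef_pos: [415.8, 331.1, 148.2]
tcp_rot: [[-0.962, 0.272, 0.0], [0.272, 0.962, 0.0], [-0.0, 0.0, -1.0]]
ft_force: [0.6, -1.0, -0.5]
gripper_width: -0.002
grip_force: 0.0
```

Run:
```python
from h import *
t=cam("top"); s=cam("side"); print(manip.observe()["gripper_width"], proj(t,(415.8,331.1,148)),proj(s,(415.8,331.1,148)))
cv2.imwrite("pics/tap1.png",np.hstack([crop(t,201,162,100,110,4),crop(s,240,130,100,110,4)]))
```

```text
-2.1366718517421232e-05 [244.39206201 242.04077072] [276.55007933 183.53995736]
```

View pics/tap1.png

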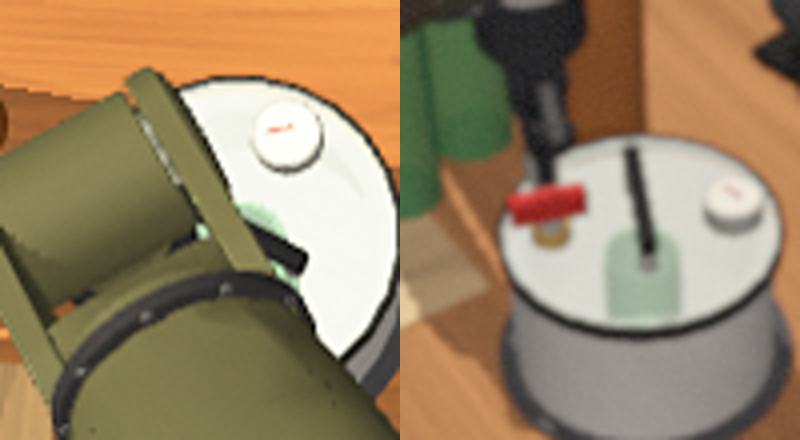

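The side crop shows the shut fingers ending at about (540,185), at the blade's upper edge; the blade is unmoved at (547,205). I need to know whether the fingers are behind it or above it, so I compare against projections.

Run:
```python
from h import *
s=cam("side"); o=manip.observe(); print(o["eef_pos"],o["gripper_width"],o["ft_force"])
x0,y0,w,h,k=255,125,55,75,8
im=crop(s,x0,y0,w,h,k); raw=im.copy()
for z in (148,170,200,240,280):
    p=proj(s,(o["eef_pos"][0],o["eef_pos"][1],z)); q=((p-[x0,y0]+.5)*k).astype(int); print(z,p,q)
    cv2.circle(im,tuple(int(v) for v in q),3,(255,255,0),-1)
cv2.imwrite("pics/tap2.png",cv2.resize(np.hstack([raw,im]),(800,545)))
```

```text
[415.71342698 331.1136062  148.07369322] -0.0020997119271908985 [-0.32479883  0.97379708 -0.37082953]
148 [276.52111098 183.54885966] [176 472]
170 [276.00623635 177.71681282] [172 425]
200 [275.28807768 169.55896891] [166 360]
240 [274.30078633 158.29917115] [158 270]
280 [273.27821267 146.58119301] [150 176]
```

View pics/tap2.png

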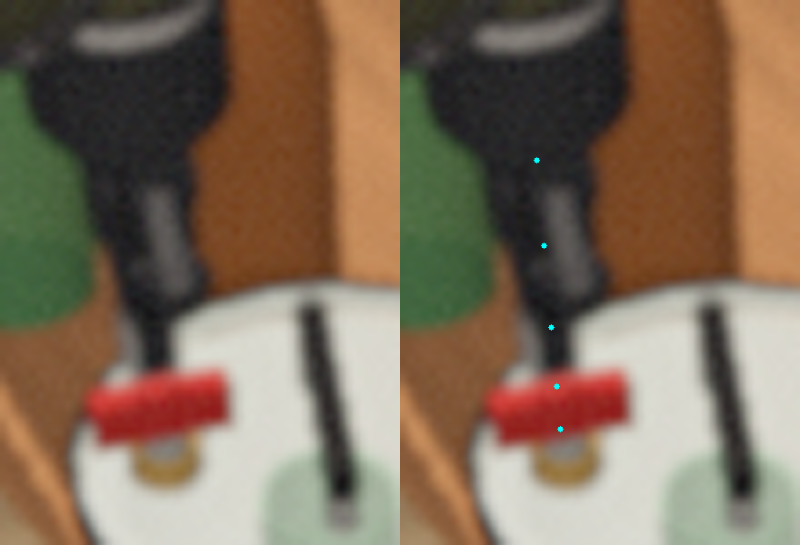

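The blade hides the fingertips, so the fingers look to be beyond the blade and not around it. I raise the tool straight up and measure where the tip really shows against the projected TCP.

>>> {"name": "send_rows", "arguments": {
  "linear": [
    [0, 0, -0.2],
    [0, 0, -0.3],
    [0, 0, -0.5],
    [0, 0, -0.5],
    [0, 0, 0]
  ],
  "delta_rot": [
    [0, 0, 0],
    [0, 0, 0],
    [0, 0, 0],
    [0, 0, 0],
    [0, 0, 0]
  ],
  "fingers": [-1, -1, -1, -1, -1]
}}

```text
t: 3.15
eef_pos: [416.7, 331.8, 227.1]
tcp_rot: [[-0.962, 0.272, 0.005], [0.272, 0.962, 0.003], [-0.004, 0.005, -1.0]]
ft_force: [-0.4, -0.1, -1.2]
gripper_width: 0.002
grip_force: 0.0
```

Run:
```python
from h import *
s=cam("side"); o=manip.observe(); print(o["eef_pos"],o["gripper_width"])
x0,y0,w,h,k=245,100,60,95,6
im=crop(s,x0,y0,w,h,k); raw=im.copy()
for z in (0,10,20,73,120):
    p=proj(s,o["eef_pos"]+[0,0,z]); q=((p-[x0,y0]+.5)*k).astype(int); print(z,p,q)
    cv2.circle(im,tuple(int(v) for v in q),3,(255,255,0),-1)
cv2.imwrite("pics/tap3.png",np.hstack([raw,im]))
```

```text
[416.18468843 331.44643458 225.00572457] 0.000649244793653155
0 [274.76389231 162.44343584] [181 377]
10 [274.51544047 159.60070963] [180 360]
20 [274.26480015 156.72954478] [178 343]
73 [272.89897277 141.02266537] [170 249]
120 [271.63316424 126.37183429] [162 161]
```

View pics/tap3.png

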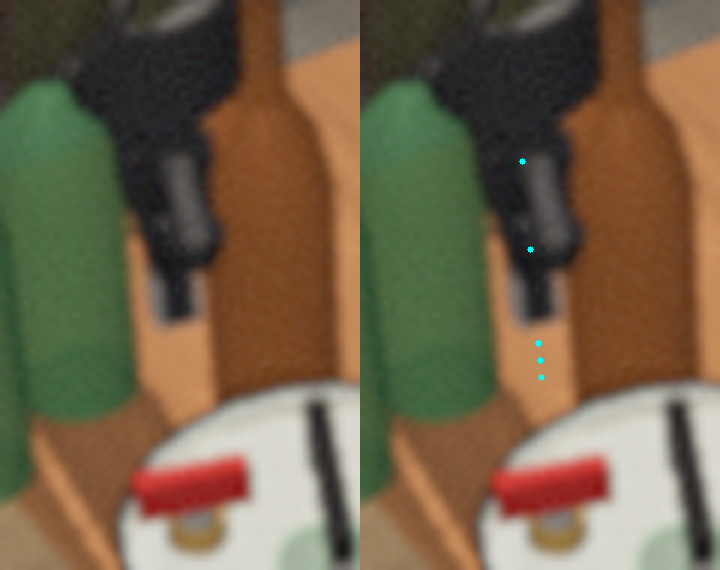

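The shut tip ends at y=325 in the enlarged crop, but the TCP is drawn at y=377 on the same axis. So the tip stands about 30 mm above where the reported TCP should appear. I check the tool constants before trusting either.

Run:
```python
from h import *
from bench import order
print(manip.grip_depth,[a for a in dir(manip) if a[0]!='_'],[a for a in dir(viewer) if a[0]!='_'])
s=cam("side"); o=manip.observe(); e=o["eef_pos"]; print(e, o["joint_positions"])
# where the visible tip pixel lies if on the tool axis
tip=np.array([245+(535-360)/6-.5,100+325/6-.5])
from scipy.optimize import minimize_scalar
r=minimize_scalar(lambda z:np.linalg.norm(proj(s,(e[0],e[1],z))-tip),bounds=(150,350),method="bounded"); print("tip",tip,r.x,r.fun,r.x-e[2])
```

```text
18.700000000000003 ['PlanningError', 'grip_depth', 'observe'] ['camera']
[415.77345817 331.14927062 223.57919056] [ 3.45884665e+01  1.37407499e+01  8.82637671e+01 -1.39939470e-03
  7.79322762e+01 -3.96090716e+01]
tip [273.66666667 153.66666667] 256.0261375795114 0.24246107426657088 32.446947018147625
```

The visible tip lies on the tool axis but 32 mm higher than reported, so the first closing was above the blade. I descend with the fingers straddling the blade to a reading of 130 and close as a probe.

>>> {"name": "send_rows", "arguments": {
  "linear": [
    [0, 0, 0.4],
    [0, 0, 0.5],
    [0, 0, 0.4],
    [0, 0, 0.3],
    [0, 0, 0.2],
    [0, 0, 0.06],
    [0, 0, 0],
    [0, 0, 0],
    [0, 0, 0],
    [0, 0, 0]
  ],
  "delta_rot": [
    [0, 0, 0],
    [0, 0, 0],
    [0, 0, 0],
    [0, 0, 0],
    [0, 0, 0],
    [0, 0, 0],
    [0, 0, 0],
    [0, 0, 0],
    [0, 0, 0],
    [0, 0, 0]
  ],
  "fingers": [0, 0, 0, 0, 0, 0, -1, -1, -1, -1],
  "force": 20
}}

```text
t: 4.25
eef_pos: [416.0, 331.3, 130.7]
tcp_rot: [[-0.962, 0.272, 0.001], [0.272, 0.962, 0.001], [-0.001, 0.001, -1.0]]
ft_force: [-0.5, -1.2, 4.0]
gripper_width: 0.154
grip_force: 22.8
```

The blade is held (width 0.154 ≈ 13 mm), so the offset is real. I open, go 12 mm lower for a full bite and close again.

>>> {"name": "send_rows", "arguments": {
  "linear": [
    [0, 0, 0],
    [0, 0, 0],
    [0, 0, 0.12],
    [0, 0, 0.12],
    [0, 0, 0],
    [0, 0, 0],
    [0, 0, 0],
    [0, 0, 0]
  ],
  "delta_rot": [
    [0, 0, 0],
    [0, 0, 0],
    [0, 0, 0],
    [0, 0, 0],
    [0, 0, 0],
    [0, 0, 0],
    [0, 0, 0],
    [0, 0, 0]
  ],
  "fingers": [-0.3, -0.3, -0.3, -0.3, -1, -1, -1, -1],
  "force": 30
}}

```text
t: 5.05
eef_pos: [415.6, 331.0, 117.8]
tcp_rot: [[-0.962, 0.272, -0.0], [0.272, 0.962, -0.0], [0.0, -0.0, -1.0]]
ft_force: [0.8, -0.4, -3.9]
gripper_width: 0.154
grip_force: 33.2
```

>>> {"name": "send_rows", "arguments": {
  "linear": [
    [0, 0, 0],
    [0, 0, 0],
    [0, 0, 0],
    [0, 0, 0],
    [0, 0, 0],
    [0, 0, 0],
    [0, 0, 0],
    [0, 0, 0],
    [0, 0, 0],
    [0, 0, 0]
  ],
  "delta_rot": [
    [0, 0, -0.6],
    [0, 0, -0.9],
    [0, 0, -0.9],
    [0, 0, -0.9],
    [0, 0, -0.9],
    [0, 0, -0.9],
    [0, 0, -0.9],
    [0, 0, -0.9],
    [0, 0, -0.9],
    [0, 0, -0.9]
  ],
  "fingers": [-1, -1, -1, -1, -1, -1, -1, -1, -1, -1]
}}

```text
t: 6.05
eef_pos: [415.6, 331.0, 117.9]
tcp_rot: [[-0.716, -0.698, -0.0], [-0.698, 0.716, -0.0], [0.0, 0.0, -1.0]]
ft_force: [0.7, -0.1, -3.9]
gripper_width: 0.154
grip_force: 33.1
```

>>> {"name": "send_rows", "arguments": {
  "linear": [
    [0, 0, 0],
    [0, 0, 0],
    [0, 0, 0],
    [0, 0, 0],
    [0, 0, 0],
    [0, 0, 0]
  ],
  "delta_rot": [
    [0, 0, -0.8],
    [0, 0, -0.8],
    [0, 0, -0.8],
    [0, 0, -0.6],
    [0, 0, 0],
    [0, 0, 0]
  ],
  "fingers": [-1, -1, -1, -1, -1, -1]
}}

```text
t: 6.65
eef_pos: [415.7, 331.1, 117.9]
tcp_rot: [[-0.43, -0.903, -0.0], [-0.903, 0.43, -0.0], [0.0, 0.0, -1.0]]
ft_force: [0.9, -0.7, -3.5]
gripper_width: 0.158
grip_force: 33.1
```

>>> {"name": "send_rows", "arguments": {
  "linear": [
    [0, 0, 0],
    [0, 0, 0],
    [0, 0, 0],
    [0, 0, 0]
  ],
  "delta_rot": [
    [0, 0, -0.4],
    [0, 0, -0.3],
    [0, 0, 0],
    [0, 0, 0]
  ],
  "fingers": [-1, -1, -1, -1]
}}

```text
t: 7.05
eef_pos: [415.7, 331.2, 118.0]
tcp_rot: [[-0.353, -0.936, 0.0], [-0.936, 0.353, 0.0], [-0.0, 0.0, -1.0]]
ft_force: [-0.0, -0.1, -4.0]
gripper_width: 0.153
grip_force: 33.1
```

Run:
```python
from h import *
o=manip.observe(); print(o["wrist_torque"],o["joint_positions"],o["tcp_rot"][:,1])
```

```text
[0.07774418 0.20378183 0.04757894] [ 3.45922227e+01  1.95524215e+01  9.54672002e+01  6.30841183e-03
  6.49736183e+01 -1.24743375e+02] [-9.35647029e-01  3.52937156e-01  1.47446132e-05]
```

>>> {"name": "send_rows", "arguments": {
  "linear": [
    [0, 0, 0],
    [0, 0, 0],
    [0, 0, 0],
    [0, 0, 0]
  ],
  "delta_rot": [
    [0, 0, -0.4],
    [0, 0, -0.3],
    [0, 0, 0],
    [0, 0, 0]
  ],
  "fingers": [-1, -1, -1, -1]
}}

```text
t: 7.45
eef_pos: [415.7, 331.1, 118.0]
tcp_rot: [[-0.273, -0.962, 0.0], [-0.962, 0.273, 0.0], [-0.0, 0.0, -1.0]]
ft_force: [0.3, -0.4, -4.0]
gripper_width: 0.152
grip_force: 33.1
```

Run:
```python
from h import *
o=manip.observe(); print(o["wrist_torque"],o["joint_positions"][5],o["tcp_rot"][:,1])
```

```text
[0.07135065 0.0995319  0.02958842] -129.5677690699358 [-9.62012772e-01  2.73004444e-01  4.33374327e-06]
```

Run:
```python
from h import *
s=cam("side")
h=cv2.cvtColor(s["color"],cv2.COLOR_BGR2HSV); m=cv2.inRange(h,(0,150,60),(6,255,255))|cv2.inRange(h,(172,150,60),(180,255,255))
o=np.zeros_like(m); o[160:205,255:300]=m[160:205,255:300]
for r in range(162,204,1):
    if o[r].any(): print(r,''.join('#' if v else ('+' if s["color"][r,255+i].mean()<70 else '.') for i,v in enumerate(o[r,255:300])))
for a in (-16,65,74):
    a=np.radians(a); print([proj(s,(416+28*k*np.cos(a),330.5+28*k*np.sin(a),z)).round(1).tolist() for k in(-1,1) for z in(146,170)])
print([proj(s,p).round(1).tolist() for p in((495,348.4,163),(452.8,257.6,163))])
```

```text
172 ....+++++++++++++##.....++++...........+++...
173 .....++++++++++++####...+++............++++..
174 ......+++++++++++#####..................+++..
175 .......++++...++++#####..................+++.
176 ........++.....++..####...................++.
177 ...............++...####..................+++
178 ...............+....####...................++
179 ...............+....####...................++
180 ...............++...####...................++
181 ................+...#####...................+
182 ....................#####...................+
183 .....................####....................
184 .....................####....................
185 .....................####....................
186 .....................####....................
187 .....................####....................
188 ......................###....................
[[267.1, 186.2], [266.4, 179.9], [286.4, 182.1], [285.9, 175.7]]
[[277.7, 190.9], [277.1, 184.5], [275.9, 177.6], [275.3, 171.2]]
[[279.2, 190.6], [278.7, 184.3], [274.4, 177.8], [273.8, 171.5]]
[[297.0, 165.9], [301.4, 189.5]]
```

The blade now runs nearly parallel to the handle, with its far end at about (273,172) and its near end at about (278,186). The tool has turned a full 90° with it, so it must be at its stop. I release, rise, turn back to the handle's axis and move over the handle.

>>> {"name": "send_rows", "arguments": {
  "linear": [
    [0, 0, 0],
    [0, 0, 0],
    [0, 0, -0.4],
    [0, 0, -0.5],
    [0, 0, 0],
    [0.02, -0.43, 0],
    [0, -0.43, 0],
    [0, -0.43, 0],
    [0, 0, 0]
  ],
  "delta_rot": [
    [0, 0, 0],
    [0, 0, 0],
    [0, 0, 0],
    [0, 0, 0.66],
    [0, 0, 0.66],
    [0, 0, 0],
    [0, 0, 0],
    [0, 0, 0],
    [0, 0, 0]
  ],
  "fingers": [-0.2, -0.2, -0.2, -0.2, -0.2, -0.2, -0.2, -0.2, -0.2]
}}

```text
t: 8.4
eef_pos: [475.5, 302.2, 163.1]
tcp_rot: [[-0.422, -0.907, 0.001], [-0.907, 0.422, 0.0], [-0.0, -0.001, -1.0]]
ft_force: [1.5, 0.8, -0.4]
gripper_width: 0.401
grip_force: 0.0
```

Run:
```python
from h import *
t=cam("top");s=cam("side"); print(manip.observe()["eef_pos"])
cv2.imwrite("pics/h1.png",np.hstack([crop(t,201,162,100,110,4),crop(s,255,130,100,110,4)]))
h=cv2.cvtColor(s["color"],cv2.COLOR_BGR2HSV); m=cv2.inRange(h,(0,150,60),(6,255,255))|cv2.inRange(h,(172,150,60),(180,255,255))
o=np.zeros_like(m); o[160:205,255:300]=m[160:205,255:300]; K=8
M=cv2.resize(o,None,fx=K,fy=K,interpolation=cv2.INTER_LINEAR)>127
best=[]
for a in range(40,90,3):
  for dx in range(-3,4,1):
    for dy in range(-3,4,1):
      q=np.radians(a)
      P=[proj(s,(416+dx+u*np.cos(q)-v*np.sin(q),331+dy+u*np.sin(q)+v*np.cos(q),158+w)) for u in(-28,28) for v in(-7,7) for w in(-12,12)]
      H=cv2.convexHull(((np.array(P)+.5)*K).astype(np.int32)); g=np.zeros(M.shape,np.uint8); cv2.fillConvexPoly(g,H,1)
      best.append(((M&(g>0)).sum()/(M|(g>0)).sum(),a,dx,dy))
print(sorted(best)[-6:])
```

```text
[473.80153681 303.06508487 162.9974045 ]
[(np.float64(0.5140615748963884), 64, -2, -2), (np.float64(0.5143025656148629), 64, -2, 0), (np.float64(0.5154316597923482), 67, 0, 3), (np.float64(0.5156605922551253), 67, -2, 0), (np.float64(0.5162962962962963), 64, -3, -3), (np.float64(0.5165336374002281), 67, -1, 0)]
```

View pics/h1.png

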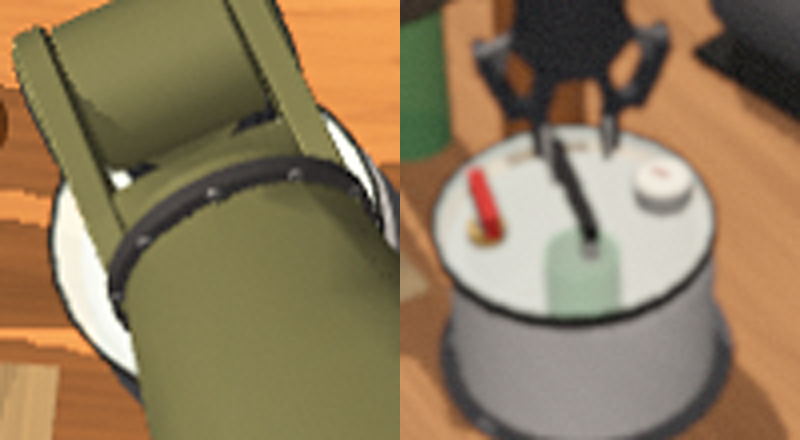

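The side view shows the red blade at (484,203) parallel to the handle, a fitted angle of about 65° (fully open). The fingers at (542,140) and (607,150) straddle the handle's line. I descend and grip.

>>> {"name": "send_rows", "arguments": {
  "linear": [
    [0, 0, 0.25],
    [0, 0, 0.3],
    [0, 0, 0.25],
    [0, 0, 0.2],
    [0, 0, 0.1],
    [0, 0, 0],
    [0, 0, 0],
    [0, 0, 0],
    [0, 0, 0]
  ],
  "delta_rot": [
    [0, 0, 0],
    [0, 0, 0],
    [0, 0, 0],
    [0, 0, 0],
    [0, 0, 0],
    [0, 0, 0],
    [0, 0, 0],
    [0, 0, 0],
    [0, 0, 0]
  ],
  "fingers": [-0.2, -0.2, -0.2, -0.2, -0.2, -1, -1, -1, -1],
  "force": 80
}}

```text
t: 9.4
eef_pos: [474.0, 303.2, 108.3]
tcp_rot: [[-0.42, -0.908, 0.001], [-0.908, 0.42, 0.0], [-0.001, -0.0, -1.0]]
ft_force: [1.9, 0.5, -2.4]
gripper_width: 0.141
grip_force: 80.9
```

>>> {"name": "send_rows", "arguments": {
  "linear": [
    [0, 0, -0.04],
    [0, 0, -0.1],
    [0, 0, -0.2],
    [0, 0, -0.3],
    [0, 0, -0.4],
    [0, 0, -0.4],
    [0, 0, -0.3],
    [0, 0, -0.2],
    [0, 0, 0]
  ],
  "delta_rot": [
    [0, 0, 0],
    [0, 0, 0],
    [0, 0, 0],
    [0, 0, 0],
    [0, 0, 0],
    [0, 0, 0],
    [0, 0, 0],
    [0, 0, 0],
    [0, 0, 0]
  ],
  "fingers": [-1, -1, -1, -1, -1, -1, -1, -1, -1]
}}

```text
t: 10.3
eef_pos: [474.2, 303.3, 206.6]
tcp_rot: [[-0.42, -0.908, 0.002], [-0.908, 0.42, 0.001], [-0.002, -0.001, -1.0]]
ft_force: [-0.4, -0.0, -4.8]
gripper_width: 0.145
grip_force: 80.8
```

Lid lifted (-4.8 N). I work out the arc to the cork mat in tool units.

```bash
cat > arc.py <<'E'
import numpy as np
def arc(p,psi,q,w,dpsi=None):
    """p,q xy; psi tool-y angle deg; w row weights; yaw turns with polar angle"""
    w=np.array(w)/sum(w); a=np.degrees(np.arctan2(p[1],p[0])); b=np.degrees(np.arctan2(q[1],q[0])); ra,rb=np.hypot(*p),np.hypot(*q)
    dpsi=b-a if dpsi is None else dpsi; u=0; cur=np.array(p,float)
    for k in w:
        u+=k; th=np.radians(a+(b-a)*u); r=ra+(rb-ra)*u; t=r*np.array([np.cos(th),np.sin(th)])
        c,s=np.cos(np.radians(psi)),np.sin(np.radians(psi)); y=np.array([c,s]); x=np.array([-s,c])
        d=t-cur; l=np.round([d@x/50,d@y/50],2); rz=round(-np.radians(dpsi*k)/.12,2)
        print(l,rz); cur=cur+50*(l[0]*x+l[1]*y); psi-=np.degrees(rz*.12)
    print(cur,psi)
E
python3 -c "
from arc import *
arc((474.2,303.3),154.8,(535.5,-248.5),[.4,.7,1,1,1,1,1,1,1,1,1,1,.9,.7,.5,.3])"
```

```text
[ 0.17 -0.29] 0.25
[ 0.3 -0.5] 0.43
[ 0.44 -0.72] 0.62
[ 0.44 -0.72] 0.62
[ 0.45 -0.73] 0.62
[ 0.45 -0.72] 0.62
[ 0.44 -0.73] 0.62
[ 0.45 -0.73] 0.62
[ 0.45 -0.73] 0.62
[ 0.46 -0.74] 0.62
[ 0.45 -0.74] 0.62
[ 0.46 -0.74] 0.62
[ 0.41 -0.67] 0.56
[ 0.31 -0.52] 0.43
[ 0.22 -0.38] 0.31
[ 0.14 -0.23] 0.19
[ 535.39207786 -248.69967575] 97.2521190570601
```

>>> {"name": "send_rows", "arguments": {
  "linear": [
    [0.17, -0.29, 0],
    [0.3, -0.5, 0],
    [0.44, -0.72, 0],
    [0.44, -0.72, 0],
    [0.45, -0.73, 0],
    [0.45, -0.72, 0],
    [0.44, -0.73, 0],
    [0.45, -0.73, 0]
  ],
  "delta_rot": [
    [0, 0, 0.25],
    [0, 0, 0.43],
    [0, 0, 0.62],
    [0, 0, 0.62],
    [0, 0, 0.62],
    [0, 0, 0.62],
    [0, 0, 0.62],
    [0, 0, 0.62]
  ],
  "fingers": [-1, -1, -1, -1, -1, -1, -1, -1]
}}

```text
t: 11.1
eef_pos: [578.5, 21.9, 203.9]
tcp_rot: [[-0.822, -0.569, -0.002], [-0.569, 0.822, -0.0], [0.001, 0.001, -1.0]]
ft_force: [1.2, 0.6, -5.0]
gripper_width: 0.143
grip_force: 80.7
```

>>> {"name": "send_rows", "arguments": {
  "linear": [
    [0.45, -0.73, 0],
    [0.46, -0.74, 0],
    [0.45, -0.74, 0],
    [0.46, -0.74, 0],
    [0.41, -0.67, 0],
    [0.31, -0.52, 0],
    [0.22, -0.38, 0],
    [0.14, -0.23, 0],
    [0, 0, 0],
    [0, 0, 0]
  ],
  "delta_rot": [
    [0, 0, 0.62],
    [0, 0, 0.62],
    [0, 0, 0.62],
    [0, 0, 0.62],
    [0, 0, 0.56],
    [0, 0, 0.43],
    [0, 0, 0.31],
    [0, 0, 0.19],
    [0, 0, 0],
    [0, 0, 0]
  ],
  "fingers": [-1, -1, -1, -1, -1, -1, -1, -1, -1, -1]
}}

```text
t: 12.1
eef_pos: [538.7, -248.1, 204.6]
tcp_rot: [[-0.991, -0.133, -0.0], [-0.133, 0.991, 0.001], [0.0, 0.001, -1.0]]
ft_force: [-0.7, 0.3, -5.2]
gripper_width: 0.144
grip_force: 80.6
```

Run:
```python
from h import *
t=cam("top");s=cam("side"); o=manip.observe(); print(o["eef_pos"],o["joint_positions"],o["tcp_rot"][:,1])
a=crop(t,195,165,90,100,3); b=cv2.resize(s["color"][140:420,250:560],(460,415)); a=cv2.copyMakeBorder(a,0,115,0,0,cv2.BORDER_CONSTANT)
cv2.imwrite("pics/c1.png",np.hstack([a,b]))
```

```text
[ 539.06685791 -247.57046216  204.82767004] [-2.82092707e+01  2.25221963e+01  7.92873336e+01  1.00624809e-02
  7.82066968e+01 -1.25934663e+02] [-1.34389743e-01  9.90928506e-01  3.05397101e-04]
```

View pics/c1.png

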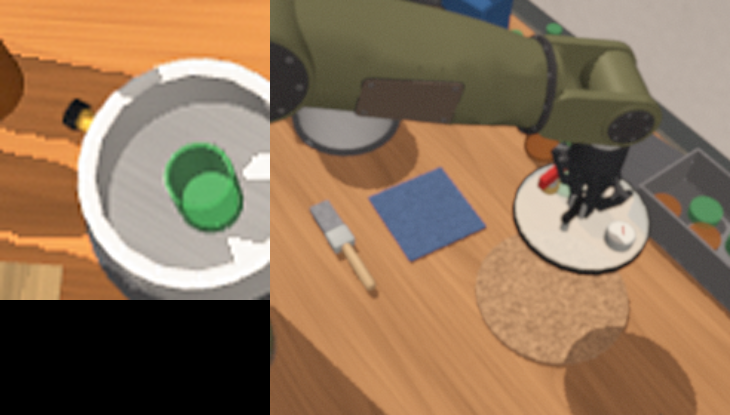

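The side view shows the lid held level at (580,215) over the cork (the cork shows lower because of parallax). The top view shows the open pot with the tumbler rim at about (200,175). I lower it.

>>> {"name": "send_rows", "arguments": {
  "linear": [
    [0.07, -0.01, 0.3],
    [0, 0, 0.5],
    [0, 0, 0.6],
    [0, 0, 0.6],
    [0, 0, 0.5],
    [0, 0, 0.4],
    [0, 0, 0.3],
    [0, 0, 0.2],
    [0, 0, 0.1],
    [0, 0, 0]
  ],
  "delta_rot": [
    [0, 0, 0],
    [0, 0, 0],
    [0, 0, 0],
    [0, 0, 0],
    [0, 0, 0],
    [0, 0, 0],
    [0, 0, 0],
    [0, 0, 0],
    [0, 0, 0],
    [0, 0, 0]
  ],
  "fingers": [-1, -1, -1, -1, -1, -1, -1, -1, -1, -1]
}}

```text
t: 13.2
eef_pos: [535.5, -249.3, 29.9]
tcp_rot: [[-0.991, -0.133, -0.0], [-0.133, 0.991, 0.0], [0.0, 0.0, -1.0]]
ft_force: [0.1, -0.8, -5.3]
gripper_width: 0.148
grip_force: 80.6
```

>>> {"name": "send_rows", "arguments": {
  "linear": [
    [0, 0, 0.16],
    [0, 0, 0.14],
    [0, 0, 0.1],
    [0, 0, 0.06],
    [0, 0, 0.04],
    [0, 0, 0.02],
    [0, 0, 0]
  ],
  "delta_rot": [
    [0, 0, 0],
    [0, 0, 0],
    [0, 0, 0],
    [0, 0, 0],
    [0, 0, 0],
    [0, 0, 0],
    [0, 0, 0]
  ],
  "fingers": [-1, -1, -1, -1, -1, -1, -1]
}}

```text
t: 13.9
eef_pos: [535.4, -249.4, 4.0]
tcp_rot: [[-0.991, -0.133, -0.0], [-0.133, 0.991, -0.0], [0.0, -0.0, -1.0]]
ft_force: [-0.2, -0.1, -4.0]
gripper_width: 0.143
grip_force: 80.7
```

>>> {"name": "send_rows", "arguments": {
  "linear": [
    [0, 0, 0.02],
    [0, 0, 0.02],
    [0, 0, 0]
  ],
  "delta_rot": [
    [0, 0, 0],
    [0, 0, 0],
    [0, 0, 0]
  ],
  "fingers": [-1, -1, -1]
}}

```text
t: 14.2
eef_pos: [535.4, -249.4, 2.0]
tcp_rot: [[-0.991, -0.133, 0.0], [-0.133, 0.991, -0.0], [-0.0, -0.0, -1.0]]
ft_force: [-0.2, -0.1, -3.8]
gripper_width: 0.145
grip_force: 80.8
```

>>> {"name": "send_rows", "arguments": {
  "linear": [
    [0, 0, 0.02],
    [0, 0, 0.02],
    [0, 0, 0]
  ],
  "delta_rot": [
    [0, 0, 0],
    [0, 0, 0],
    [0, 0, 0]
  ],
  "fingers": [-1, -1, -1]
}}

```text
t: 14.5
eef_pos: [535.5, -249.5, 1.0]
tcp_rot: [[-0.991, -0.133, 0.0], [-0.133, 0.991, -0.0], [-0.0, -0.0, -1.0]]
ft_force: [-6.7, 2.6, 8.1]
gripper_width: 0.145
grip_force: 82.5
```

Contact at the expected height (8 N). Release, rise, and measure the tumbler now that it is uncovered.

>>> {"name": "send_rows", "arguments": {
  "linear": [
    [0, 0, 0],
    [0, 0, 0],
    [0, 0, 0],
    [0, 0, -0.2],
    [0, 0, -0.4],
    [0, 0, -0.6],
    [0, 0, -0.8],
    [0, 0, -0.8],
    [0, 0, -0.8],
    [0, 0, -0.4]
  ],
  "delta_rot": [
    [0, 0, 0],
    [0, 0, 0],
    [0, 0, 0],
    [0, 0, 0],
    [0, 0, 0],
    [0, 0, 0],
    [0, 0, 0],
    [0, 0, 0],
    [0, 0, 0],
    [0, 0, 0]
  ],
  "fingers": [-0.2, -0.2, -0.2, -0.2, -0.2, -0.2, -0.2, -0.2, -0.2, -0.2]
}}

```text
t: 15.5
eef_pos: [536.1, -249.8, 204.8]
tcp_rot: [[-0.991, -0.133, 0.005], [-0.133, 0.991, -0.003], [-0.004, -0.003, -1.0]]
ft_force: [-0.8, 0.5, -0.8]
gripper_width: 0.406
grip_force: 0.0
```

Run:
```python
from circ import *
np.set_printoptions(precision=1,suppress=True)
t=cam("top");s=cam("side"); o=manip.observe(); print(o["eef_pos"],o["tcp_rot"][:,1])
T=lambda x,y:(195+x/3-.33,165+y/3-.33)
print("rim",atz(t,T(201,176),105),"base",atz(t,T(211,201),10))
print("rimfit",fit(t,atz(t,T(201,176),105)[:2],29,105), fit(s,atz(t,T(201,176),105)[:2],29,105))
print("pot",fit(t,(474,303),97,115))
m=[]
for c,g,z in ((t,(264,226),0),(s,(301,200),0)):
    h=cv2.cvtColor(c["color"],cv2.COLOR_BGR2HSV); k=cv2.inRange(h,(50,80,40),(90,255,255)); z=np.zeros_like(k); z[g[1]-35:g[1]+35,g[0]-35:g[0]+35]=k[g[1]-35:g[1]+35,g[0]-35:g[0]+35]
    n,l,st,ce=cv2.connectedComponentsWithStats(z); i=1+st[1:,4].argmax(); print(st[i],ce[i])
print([fit(s,(535,-249),100,20),fit(s,(535,-249),130,8)])
cv2.imwrite("pics/tum.png",np.hstack([crop(t,225,190,80,75,5),crop(s,262,165,80,75,5)]))
```

```text
[ 536.4 -249.9  204.2] [-0.1  1.  -0. ]
rim [474.  300.2 105. ] base [474.7 302.1  10. ]
rimfit (array([450. , 290.4]), np.float64(-96.7242202758789)) (array([454.1, 278.6]), np.float64(-10.1055908203125))
pot (array([474., 303.]), np.float64(-100.0))
[250 213  26  29 559] [262.6 226.8]Traceback (most recent call last):
  File "<stdin>", line 11, in <module>
ValueError: attempt to get argmax of an empty sequence
```

Run:
```python
from circ import *
from arc import arc
np.set_printoptions(precision=1,suppress=True)
t=cam("top"); s=cam("side"); K=8
h=cv2.cvtColor(t["color"],cv2.COLOR_BGR2HSV); k=cv2.inRange(h,(50,80,40),(90,255,255)); z=np.zeros_like(k); z[195:255,235:295]=k[195:255,235:295]
M=cv2.resize(z,None,fx=K,fy=K,interpolation=cv2.INTER_LINEAR)>127
A=np.linspace(0,6.28,40)
def cost(q):
    P=[proj(t,(q[0]+29*np.cos(a),q[1]+29*np.sin(a),zz)) for a in A for zz in(10,105)]
    g=np.zeros(M.shape,np.uint8); cv2.fillConvexPoly(g,cv2.convexHull(((np.array(P)+.5)*K).astype(np.int32)),1)
    return -(M&(g>0)).sum()/(M|(g>0)).sum()
r=minimize(cost,(474,301),method="Nelder-Mead",options=dict(initial_simplex=[(474,301),(480,301),(474,307)])); print("tumbler",r.x,r.fun)
print("lid on cork",fit(t,(535,-249),100,20),fit(s,(535,-249),100,20))
o=manip.observe(); e=o["eef_pos"]; psi=np.degrees(np.arctan2(*o["tcp_rot"][1::-1,1])); print(e,psi)
arc(e[:2],psi,r.x,[.3,.5,.8,1,1,1,1,1,1,1,1,1,1,.9,.7,.5,.3])
```

```text
tumbler [474.9 301.7] -0.9082431264928597
lid on cork (array([ 549.3, -240.6]), np.float64(-58.281986236572266)) (array([ 545.4, -250.6]), np.float64(-99.29102325439453))
[ 535.2 -249.3  200.1] 97.6441487377322
[-0.1  0.2] -0.18
[-0.2  0.4] -0.3
[-0.3  0.6] -0.48
[-0.4  0.8] -0.6
[-0.4  0.7] -0.6
[-0.4  0.7] -0.6
[-0.4  0.7] -0.6
[-0.4  0.7] -0.6
[-0.4  0.7] -0.6
[-0.4  0.7] -0.6
[-0.4  0.7] -0.6
[-0.4  0.7] -0.6
[-0.4  0.7] -0.6
[-0.3  0.6] -0.54
[-0.3  0.5] -0.42
[-0.2  0.3] -0.3
[-0.1  0.2] -0.18
[475.  301.7] 155.3982944869192
```

```bash
python3 -c "
from arc import *
arc((535.2,-249.3),97.64,(475,301.7),[.3,.6,.8,1,1,1,1,1,1,1,1,1,1,.9,.7,.5,.3])"
```

```text
[-0.12  0.22] -0.18
[-0.25  0.44] -0.36
[-0.31  0.59] -0.47
[-0.39  0.74] -0.59
[-0.39  0.73] -0.59
[-0.39  0.73] -0.59
[-0.38  0.73] -0.59
[-0.39  0.73] -0.59
[-0.38  0.72] -0.59
[-0.38  0.73] -0.59
[-0.38  0.72] -0.59
[-0.38  0.72] -0.59
[-0.37  0.71] -0.59
[-0.34  0.64] -0.53
[-0.27  0.5 ] -0.41
[-0.19  0.35] -0.3
[-0.12  0.21] -0.18
[475.13898889 301.85832847] 154.9128612012771
```

>>> {"name": "send_rows", "arguments": {
  "linear": [
    [-0.12, 0.22, 0],
    [-0.25, 0.44, 0],
    [-0.31, 0.59, 0],
    [-0.39, 0.74, 0],
    [-0.39, 0.73, 0],
    [-0.39, 0.73, 0],
    [-0.38, 0.73, 0],
    [-0.39, 0.73, 0],
    [-0.38, 0.72, 0]
  ],
  "delta_rot": [
    [0, 0, -0.18],
    [0, 0, -0.36],
    [0, 0, -0.47],
    [0, 0, -0.59],
    [0, 0, -0.59],
    [0, 0, -0.59],
    [0, 0, -0.59],
    [0, 0, -0.59],
    [0, 0, -0.59]
  ],
  "fingers": [1, 1, 1, 1, 1, 1, 1, 1, 1]
}}

```text
t: 16.6
eef_pos: [571.3, 66.1, 198.7]
tcp_rot: [[-0.775, -0.632, -0.002], [-0.632, 0.775, 0.0], [0.002, 0.001, -1.0]]
ft_force: [0.1, -0.4, -0.6]
gripper_width: 0.998
grip_force: 0.0
```

>>> {"name": "send_rows", "arguments": {
  "linear": [
    [-0.38, 0.73, 0],
    [-0.38, 0.72, 0],
    [-0.38, 0.72, 0],
    [-0.37, 0.71, 0],
    [-0.34, 0.64, 0],
    [-0.27, 0.5, 0],
    [-0.19, 0.35, 0],
    [-0.12, 0.21, 0],
    [0, 0, 0],
    [0, 0, 0]
  ],
  "delta_rot": [
    [0, 0, -0.59],
    [0, 0, -0.59],
    [0, 0, -0.59],
    [0, 0, -0.59],
    [0, 0, -0.53],
    [0, 0, -0.41],
    [0, 0, -0.3],
    [0, 0, -0.18],
    [0, 0, 0],
    [0, 0, 0]
  ],
  "fingers": [1, 1, 1, 1, 1, 1, 1, 1, 1, 1]
}}

```text
t: 17.6
eef_pos: [475.4, 301.4, 199.6]
tcp_rot: [[-0.424, -0.906, -0.001], [-0.906, 0.424, -0.0], [0.001, 0.0, -1.0]]
ft_force: [0.1, -0.6, 0.4]
gripper_width: 1.002
grip_force: 0.0
```

Run:
```python
from circ import *
t=cam("top");s=cam("side"); print(manip.observe()["eef_pos"],manip.observe()["tcp_rot"][:,1])
for z in (8,20): print("lid",z,fit(t,(535,-249),100,z),fit(s,(535,-249),100,z))
# wall between lid edge and cork edge: dark pixels of rubber edge
```

```text
[475.71727831 300.99973724 199.77652501] [-9.05066154e-01  4.25270791e-01  1.04949517e-04]
lid 8 (array([ 547., -253.]), np.float64(-100.0)) (array([ 552.82420397, -245.40137005]), np.float64(-99.29145050048828))
lid 20 (array([ 543., -249.]), np.float64(-100.0)) (array([ 545.32955933, -250.68438721]), np.float64(-99.31013488769531))
```

Run:
```python
from h import *
np.set_printoptions(precision=1,suppress=True)
t=cam("top");s=cam("side")
v=[crop(t,415,165,112,112,3),crop(s,380,270,120,112,3)]
cv2.imwrite("pics/lidc.png",np.hstack(v))
# radial edges about (538,-249): first dark rubber pixel ring, and cork/wood edge by saturation
for n,c,th in(("top",t,157),("side",s,127)):
    g=c["color"].astype(np.float32).mean(2); S=cv2.medianBlur(cv2.cvtColor(c["color"],cv2.COLOR_BGR2HSV)[...,1],5)
    L=[]
    for a in np.radians(range(0,360,10)):
        rr=np.arange(80,122,.5); P=np.array([proj(c,(540+r*np.cos(a),-249+r*np.sin(a),20)) for r in rr],np.float32)
        val=cv2.remap(g,P[None,:,0],P[None,:,1],cv2.INTER_CUBIC)[0]; r=rr[val.argmin()]; L.append((540+r*np.cos(a),-249+r*np.sin(a)))
    L=np.array(L); 
    for _ in range(3):
        A=np.c_[2*L,np.ones(len(L))]; q=np.linalg.lstsq(A,(L**2).sum(1),rcond=None)[0]; R=np.sqrt(q[2]+q[0]**2+q[1]**2)
        e=abs(np.hypot(*(L-q[:2]).T)-R); L=L[e<max(2.5,2*np.median(e))]
    print(n,"lid top edge centre",q[:2],"R",R,len(L))
```

```text
top lid top edge centre [ 546.  -248.1] R 101.32874018424111 36
side lid top edge centre [ 545.1 -249.2] R 102.52134441205995 30
```

View pics/lidc.png

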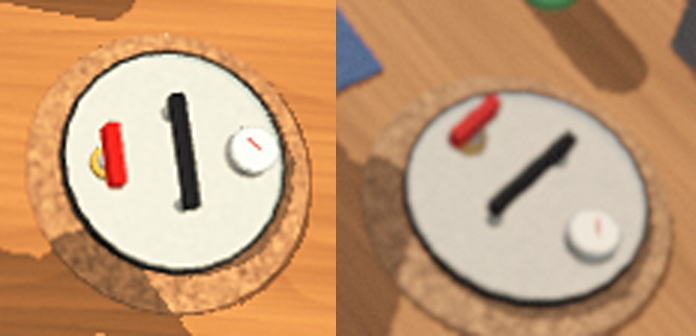

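The lid lies flat on the cork with the tap open, but there is more cork below it (42 px) than above (18 px) in the top view. It sits about 11 mm too far in +x. There is ample time, so I go back and centre it before touching the tumbler.

>>> {"name": "send_rows", "arguments": {
  "linear": [
    [0.17, -0.29, 0],
    [0.3, -0.5, 0],
    [0.44, -0.72, 0],
    [0.44, -0.72, 0],
    [0.45, -0.73, 0],
    [0.45, -0.72, 0],
    [0.44, -0.73, 0],
    [0.45, -0.73, 0]
  ],
  "delta_rot": [
    [0, 0, 0.25],
    [0, 0, 0.43],
    [0, 0, 0.62],
    [0, 0, 0.62],
    [0, 0, 0.62],
    [0, 0, 0.62],
    [0, 0, 0.62],
    [0, 0, 0.62]
  ],
  "fingers": [-0.2, -0.2, -0.2, -0.2, -0.2, -0.2, -0.2, -0.2]
}}

```text
t: 18.6
eef_pos: [579.0, 19.4, 199.9]
tcp_rot: [[-0.826, -0.564, 0.0], [-0.564, 0.826, -0.0], [-0.0, -0.0, -1.0]]
ft_force: [-0.0, -0.4, -0.4]
gripper_width: 0.403
grip_force: 0.0
```

>>> {"name": "send_rows", "arguments": {
  "linear": [
    [0.45, -0.73, 0],
    [0.46, -0.74, 0],
    [0.45, -0.74, 0],
    [0.46, -0.74, 0],
    [0.41, -0.67, 0],
    [0.31, -0.52, 0],
    [0.22, -0.38, 0],
    [0.14, -0.23, 0],
    [0, 0, 0],
    [0, 0, 0]
  ],
  "delta_rot": [
    [0, 0, 0.62],
    [0, 0, 0.62],
    [0, 0, 0.62],
    [0, 0, 0.62],
    [0, 0, 0.56],
    [0, 0, 0.43],
    [0, 0, 0.31],
    [0, 0, 0.19],
    [0, 0, 0],
    [0, 0, 0]
  ],
  "fingers": [-0.2, -0.2, -0.2, -0.2, -0.2, -0.2, -0.2, -0.2, -0.2, -0.2]
}}

```text
t: 19.6
eef_pos: [537.6, -249.9, 200.0]
tcp_rot: [[-0.992, -0.128, -0.0], [-0.128, 0.992, 0.0], [-0.0, 0.0, -1.0]]
ft_force: [0.6, 0.1, -0.4]
gripper_width: 0.4
grip_force: 0.0
```

Run:
```python
from h import *
np.set_printoptions(precision=2,suppress=True)
o=manip.observe(); print(o["eef_pos"],np.degrees(np.arctan2(*o["tcp_rot"][1::-1,1])))
R=o["tcp_rot"]; print((R.T@(np.array([535.5,-249.5,2])-o["eef_pos"]))/50)
```

```text
[ 537.63 -249.91  199.96] 97.37925291312203
[0.04 0.01 3.96]
```

>>> {"name": "send_rows", "arguments": {
  "linear": [
    [0.04, 0.01, 0.4],
    [0, 0, 0.6],
    [0, 0, 0.7],
    [0, 0, 0.7],
    [0, 0, 0.6],
    [0, 0, 0.4],
    [0, 0, 0.3],
    [0, 0, 0.2],
    [0, 0, 0.06],
    [0, 0, 0]
  ],
  "delta_rot": [
    [0, 0, 0],
    [0, 0, 0],
    [0, 0, 0],
    [0, 0, 0],
    [0, 0, 0],
    [0, 0, 0],
    [0, 0, 0],
    [0, 0, 0],
    [0, 0, 0],
    [0, 0, 0]
  ],
  "fingers": [-0.2, -0.2, -0.2, -0.2, -0.2, -0.2, -0.2, -0.2, -0.2, -0.2]
}}

```text
t: 20.6
eef_pos: [535.9, -249.8, 2.3]
tcp_rot: [[-0.992, -0.129, 0.0], [-0.129, 0.992, -0.0], [-0.0, -0.0, -1.0]]
ft_force: [-0.3, 0.1, 0.8]
gripper_width: 0.402
grip_force: 0.0
```

>>> {"name": "send_rows", "arguments": {
  "linear": [
    [0, 0, 0],
    [0, 0, 0],
    [0, 0, 0],
    [0, 0, -0.06],
    [0, 0, -0.06],
    [0, 0, -0.06],
    [0, 0, 0]
  ],
  "delta_rot": [
    [0, 0, 0],
    [0, 0, 0],
    [0, 0, 0],
    [0, 0, 0],
    [0, 0, 0],
    [0, 0, 0],
    [0, 0, 0]
  ],
  "fingers": [-1, -1, -1, -1, -1, -1, -1],
  "force": 80
}}

```text
t: 21.3
eef_pos: [535.6, -250.0, 11.4]
tcp_rot: [[-0.992, -0.128, 0.0], [-0.128, 0.992, -0.0], [-0.0, -0.0, -1.0]]
ft_force: [1.4, 0.2, -3.9]
gripper_width: 0.14
grip_force: 78.1
```

>>> {"name": "send_rows", "arguments": {
  "linear": [
    [0.08, 0.01, 0],
    [0.08, 0.01, 0],
    [0.06, 0.01, 0],
    [0, 0, 0.06],
    [0, 0, 0.06],
    [0, 0, 0.04],
    [0, 0, 0.02],
    [0, 0, 0.02],
    [0, 0, 0]
  ],
  "delta_rot": [
    [0, 0, 0],
    [0, 0, 0],
    [0, 0, 0],
    [0, 0, 0],
    [0, 0, 0],
    [0, 0, 0],
    [0, 0, 0],
    [0, 0, 0],
    [0, 0, 0]
  ],
  "fingers": [-1, -1, -1, -1, -1, -1, -1, -1, -1]
}}

```text
t: 22.2
eef_pos: [524.4, -249.8, 3.1]
tcp_rot: [[-0.992, -0.128, -0.0], [-0.128, 0.992, -0.0], [0.0, -0.0, -1.0]]
ft_force: [-17.2, 7.1, 25.8]
gripper_width: 0.144
grip_force: 82.5
```

>>> {"name": "send_rows", "arguments": {
  "linear": [
    [0, 0, -0.03],
    [0, 0, 0],
    [0, 0, 0],
    [0, 0, 0],
    [0, 0, -0.2],
    [0, 0, -0.5],
    [0, 0, -0.8],
    [0, 0, -1],
    [0, 0, -1],
    [0, 0, -0.5]
  ],
  "delta_rot": [
    [0, 0, 0],
    [0, 0, 0],
    [0, 0, 0],
    [0, 0, 0],
    [0, 0, 0],
    [0, 0, 0],
    [0, 0, 0],
    [0, 0, 0],
    [0, 0, 0],
    [0, 0, 0]
  ],
  "fingers": [-1, -0.2, -0.2, -0.2, -0.2, -0.2, -0.2, -0.2, -0.2, -0.2]
}}

```text
t: 23.2
eef_pos: [525.3, -250.2, 208.2]
tcp_rot: [[-0.992, -0.128, 0.006], [-0.128, 0.992, -0.003], [-0.005, -0.004, -1.0]]
ft_force: [-0.4, 0.5, -0.5]
gripper_width: 0.4
grip_force: 0.0
```

Run:
```python
from h import *
from arc import arc
o=manip.observe(); e=o["eef_pos"]; psi=np.degrees(np.arctan2(*o["tcp_rot"][1::-1,1])); print(e,psi)
arc(e[:2],psi,(474.9,301.7),[.3,.6,.8,1,1,1,1,1,1,1,1,1,1,.9,.7,.5,.3],57.4)
```

```text
[ 525.28148727 -250.23184233  208.16101532] 97.36831711130205
[-0.13  0.22] -0.18
[-0.24  0.43] -0.36
[-0.33  0.58] -0.47
[-0.4   0.73] -0.59
[-0.4   0.72] -0.59
[-0.4   0.73] -0.59
[-0.39  0.72] -0.59
[-0.4   0.72] -0.59
[-0.39  0.72] -0.59
[-0.39  0.72] -0.59
[-0.39  0.72] -0.59
[-0.39  0.71] -0.59
[-0.38  0.72] -0.59
[-0.35  0.64] -0.53
[-0.28  0.49] -0.41
[-0.19  0.36] -0.3
[-0.12  0.21] -0.18
[474.69918487 301.59746314] 154.64117831257914
```

>>> {"name": "send_rows", "arguments": {
  "linear": [
    [-0.13, 0.22, 0],
    [-0.24, 0.43, 0],
    [-0.33, 0.58, 0],
    [-0.4, 0.73, 0],
    [-0.4, 0.72, 0],
    [-0.4, 0.73, 0],
    [-0.39, 0.72, 0],
    [-0.4, 0.72, 0],
    [-0.39, 0.72, 0]
  ],
  "delta_rot": [
    [0, 0, -0.18],
    [0, 0, -0.36],
    [0, 0, -0.47],
    [0, 0, -0.59],
    [0, 0, -0.59],
    [0, 0, -0.59],
    [0, 0, -0.59],
    [0, 0, -0.59],
    [0, 0, -0.59]
  ],
  "fingers": [1, 1, 1, 1, 1, 1, 1, 1, 1]
}}

```text
t: 24.1
eef_pos: [566.8, 63.7, 202.0]
tcp_rot: [[-0.779, -0.627, -0.001], [-0.627, 0.779, 0.0], [0.001, 0.001, -1.0]]
ft_force: [0.3, -0.7, -1.1]
gripper_width: 0.999
grip_force: 0.0
```

>>> {"name": "send_rows", "arguments": {
  "linear": [
    [-0.39, 0.72, 0],
    [-0.39, 0.72, 0],
    [-0.39, 0.71, 0],
    [-0.38, 0.72, 0],
    [-0.35, 0.64, 0],
    [-0.28, 0.49, 0],
    [-0.19, 0.36, 0],
    [-0.12, 0.21, 0],
    [0, 0, 0],
    [0, 0, 0]
  ],
  "delta_rot": [
    [0, 0, -0.59],
    [0, 0, -0.59],
    [0, 0, -0.59],
    [0, 0, -0.59],
    [0, 0, -0.53],
    [0, 0, -0.41],
    [0, 0, -0.3],
    [0, 0, -0.18],
    [0, 0, 0],
    [0, 0, 0]
  ],
  "fingers": [1, 1, 1, 1, 1, 1, 1, 1, 1, 1]
}}

```text
t: 25.1
eef_pos: [474.1, 301.6, 202.3]
tcp_rot: [[-0.429, -0.903, -0.0], [-0.903, 0.429, -0.0], [0.0, -0.0, -1.0]]
ft_force: [-0.1, -0.1, -1.0]
gripper_width: 0.999
grip_force: 0.0
```

```bash
cat > lidfit.py <<'E'
from h import *
np.set_printoptions(precision=1,suppress=True)
def circle(L):
    L=np.array(L)
    for _ in range(3):
        A=np.c_[2*L,np.ones(len(L))]; q=np.linalg.lstsq(A,(L**2).sum(1),rcond=None)[0]; R=np.sqrt(q[2]+q[0]**2+q[1]**2)
        e=abs(np.hypot(*(L-q[:2]).T)-R); L=L[e<max(2.5,2*np.median(e))]
    return q[:2],R,len(L)
def lidfit(c,x=538,y=-249):
    g=c["color"].astype(np.float32).mean(2); L=[]
    for a in np.radians(range(0,360,10)):
        rr=np.arange(80,122,.5); P=np.array([proj(c,(x+r*np.cos(a),y+r*np.sin(a),20)) for r in rr],np.float32)
        val=cv2.remap(g,P[None,:,0],P[None,:,1],cv2.INTER_CUBIC)[0]; r=rr[val.argmin()]; L.append((x+r*np.cos(a),y+r*np.sin(a)))
    return circle(L)
E
python3 - <<'E'
from lidfit import *
t=cam("top");s=cam("side")
print(lidfit(t),lidfit(s)); o=manip.observe(); print(o["eef_pos"],o["tcp_rot"][:,1])
h=[proj(s,(474.9,301.7,105)),]; print(h)
E
```

```text
(array([ 534.7, -248.6]), np.float64(101.34879694051213), 36) (array([ 533.4, -249.9]), np.float64(102.24628679813193), 23)
[474.3 301.2 202.4] [-0.9  0.4 -0. ]
[array([300.3, 192.5])]
```

Lid now at (534,-249), i.e. centred. Descending over the tumbler.

>>> {"name": "send_rows", "arguments": {
  "linear": [
    [0.01, 0, 0.4],
    [0, 0, 0.6],
    [0, 0, 0.6],
    [0, 0, 0.4],
    [0, 0, 0.3],
    [0, 0, 0.2],
    [0, 0, 0.2],
    [0, 0, 0.2],
    [0, 0, 0.2],
    [0, 0, 0]
  ],
  "delta_rot": [
    [0, 0, 0],
    [0, 0, 0],
    [0, 0, 0],
    [0, 0, 0],
    [0, 0, 0],
    [0, 0, 0],
    [0, 0, 0],
    [0, 0, 0],
    [0, 0, 0],
    [0, 0, 0]
  ],
  "fingers": [1, 1, 1, 1, 1, 1, 1, 1, 1, 1]
}}

```text
t: 26.2
eef_pos: [473.2, 301.2, 46.2]
tcp_rot: [[-0.428, -0.904, -0.002], [-0.904, 0.428, -0.001], [0.001, 0.001, -1.0]]
ft_force: [-0.3, 0.1, 0.3]
gripper_width: 1.0
grip_force: 0.0
```

Run:
```python
from h import *
o=manip.observe(); print(o["eef_pos"],o["ft_force"])
s=cam("side"); im=s["color"].astype(int); hsv=cv2.cvtColor(s["color"],cv2.COLOR_BGR2HSV)
for r in range(155,206):
    print(r,''.join('G' if 45<hsv[r,c,0]<95 and hsv[r,c,1]>50 else '+' if im[r,c].mean()<80 else 'w' if im[r,c].mean()>185 else '.' for c in range(264,340)))
```

```text
[473.17722564 301.23624916  46.20996103] [-0.26243633  0.07289479  0.31821141]
155 ++++++++++++++++++++++++++++++++++++++++++++++++............................
156 GGG++.++++++++++++++++++++++++++++++++++++...+++............................
157 GG++.....+++++++++++++++.....++++++++++.....++++............................
158 GGG.............+++++++++...................++++............................
159 GGG..............+++++++++................++++++............................
160 GGG..............+++++++++++............++++++++............................
161 GGG...............+++++++++++++.....++++++++++++............................
162 GGG+.............+++++++++++++++++++++++++++++++............................
163 GGG+..............++++++++++++++++++++++++++++++............................
164 GGG+..............++++++++++++++++++++++++++++++............................
165 GGG+..............++++++++++++++++++++++++++++++............................
166 GG++..............++++++++++++++++++++++++++++++............................
167 +.................+++++++++++++++++++++++++++
[... 2409 characters left out ...]
....GGGGGGGGGGGGGGGGG...............................
198 ....wwwwww..................GGGGGGGGGGGGGGGGGG..............................
199 ....wwwwwww.................GGGGGGGGGGGGGGGGGG..............................
200 .....wwwwww.................GGGGGGGGGGGGGGGGGG...............ww.............
201 ......wwwwww................GGGGGGGGGGGGGGGGGG..............www.............
202 ......wwwwwww...............GGGGGGGGGGGGGGGGGG..............ww..............
203 .......wwwwwww..............GGGGGGGGGGGGGGGGGG..............................
204 ........wwwwwwww............GGGGGGGGGGGGGGGGGG..............................
205 .........wwwwwwwww..........GGGGGGGGGGGGGGGGGG..............................
```

The pixel map shows the fingers at columns 281 and 318 around the tumbler at 291–309, so it is centred (300). I go 12 mm lower and grip gently.

>>> {"name": "send_rows", "arguments": {
  "linear": [
    [0, 0, 0.12],
    [0, 0, 0.12],
    [0, 0, 0],
    [0, 0, 0],
    [0, 0, 0],
    [0, 0, 0],
    [0, 0, 0]
  ],
  "delta_rot": [
    [0, 0, 0],
    [0, 0, 0],
    [0, 0, 0],
    [0, 0, 0],
    [0, 0, 0],
    [0, 0, 0],
    [0, 0, 0]
  ],
  "fingers": [1, 1, -1, -1, -1, -1, -1],
  "force": 30
}}

```text
t: 26.95
eef_pos: [473.8, 301.6, 35.7]
tcp_rot: [[-0.428, -0.904, 0.001], [-0.904, 0.428, 0.0], [-0.0, -0.0, -1.0]]
ft_force: [0.4, -0.3, 0.1]
gripper_width: 0.662
grip_force: 32.3
```

>>> {"name": "send_rows", "arguments": {
  "linear": [
    [0, 0, -0.06],
    [0, 0, -0.2],
    [0, 0, -0.4],
    [0, 0, -0.5],
    [0, 0, -0.6],
    [0, 0, -0.6],
    [0, 0, -0.4],
    [0, 0, -0.2],
    [0, 0, 0],
    [0, 0, 0]
  ],
  "delta_rot": [
    [0, 0, 0],
    [0, 0, 0],
    [0, 0, 0],
    [0, 0, 0],
    [0, 0, 0],
    [0, 0, 0],
    [0, 0, 0],
    [0, 0, 0],
    [0, 0, 0],
    [0, 0, 0]
  ],
  "fingers": [-1, -1, -1, -1, -1, -1, -1, -1, -1, -1]
}}

```text
t: 27.95
eef_pos: [473.3, 301.4, 182.6]
tcp_rot: [[-0.428, -0.904, -0.001], [-0.904, 0.428, -0.001], [0.001, 0.001, -1.0]]
ft_force: [-0.6, -0.4, -2.0]
gripper_width: 0.667
grip_force: 32.5
```

Run:
```python
from h import *
from arc import arc
o=manip.observe(); e=o["eef_pos"]; psi=np.degrees(np.arctan2(*o["tcp_rot"][1::-1,1])); print(e,psi)
arc(e[:2],psi,(463,10.8),[.3,.6,.9,1,1,.9,.6,.4,.2],-31.4)
```

```text
[473.28789896 301.38362286 182.55550543] 154.64272322260962
[ 0.25 -0.21] 0.23
[ 0.51 -0.39] 0.46
[ 0.75 -0.57] 0.7
[ 0.82 -0.6 ] 0.77
[ 0.8  -0.58] 0.77
[ 0.71 -0.5 ] 0.7
[ 0.46 -0.33] 0.46
[ 0.3  -0.22] 0.31
[ 0.15 -0.11] 0.15
[463.00849353  10.58730924] 123.35922760846667
```

```bash
python3 -c "
from arc import *
arc((473.3,301.4),154.64,(463,10.8),[.3,.6,.8,.8,.8,.8,.8,.6,.3,.2],-31.4)"
```

```text
[ 0.25 -0.2 ] 0.23
[ 0.49 -0.39] 0.46
[ 0.66 -0.5 ] 0.61
[ 0.64 -0.49] 0.61
[ 0.64 -0.47] 0.61
[ 0.62 -0.45] 0.61
[ 0.61 -0.44] 0.61
[ 0.45 -0.33] 0.46
[ 0.22 -0.16] 0.23
[ 0.14 -0.11] 0.15
[463.23419212  10.81884813] 123.15023957960994
```

>>> {"name": "send_rows", "arguments": {
  "linear": [
    [0.25, -0.2, 0],
    [0.49, -0.39, 0],
    [0.66, -0.5, 0],
    [0.64, -0.49, 0],
    [0.64, -0.47, 0],
    [0.62, -0.45, 0],
    [0.61, -0.44, 0],
    [0.45, -0.33, 0],
    [0.22, -0.16, 0],
    [0.14, -0.11, 0]
  ],
  "delta_rot": [
    [0, 0, 0.23],
    [0, 0, 0.46],
    [0, 0, 0.61],
    [0, 0, 0.61],
    [0, 0, 0.61],
    [0, 0, 0.61],
    [0, 0, 0.61],
    [0, 0, 0.46],
    [0, 0, 0.23],
    [0, 0, 0.15]
  ],
  "fingers": [-1, -1, -1, -1, -1, -1, -1, -1, -1, -1]
}}

```text
t: 28.95
eef_pos: [463.1, 9.9, 183.0]
tcp_rot: [[-0.839, -0.545, -0.001], [-0.545, 0.839, 0.0], [0.001, 0.001, -1.0]]
ft_force: [0.7, 0.3, -1.1]
gripper_width: 0.66
grip_force: 32.5
```

>>> {"name": "send_rows", "arguments": {
  "linear": [
    [0, 0, 0],
    [0, 0, 0.2],
    [0, 0, 0.4],
    [0, 0, 0.5],
    [0, 0, 0.5],
    [0, 0, 0.4],
    [0, 0, 0.3],
    [0, 0, 0.2],
    [0, 0, 0.1],
    [0, 0, 0]
  ],
  "delta_rot": [
    [0, 0, 0],
    [0, 0, 0],
    [0, 0, 0],
    [0, 0, 0],
    [0, 0, 0],
    [0, 0, 0],
    [0, 0, 0],
    [0, 0, 0],
    [0, 0, 0],
    [0, 0, 0]
  ],
  "fingers": [-1, -1, -1, -1, -1, -1, -1, -1, -1, -1]
}}

```text
t: 29.95
eef_pos: [463.5, 11.3, 53.0]
tcp_rot: [[-0.837, -0.547, -0.001], [-0.547, 0.837, 0.0], [0.001, 0.0, -1.0]]
ft_force: [-0.3, 0.1, -0.6]
gripper_width: 0.66
grip_force: 32.5
```

Run:
```python
from h import *
o=manip.observe(); print(o["eef_pos"],o["ft_force"])
s=cam("side"); hsv=cv2.cvtColor(s["color"],cv2.COLOR_BGR2HSV); im=s["color"]
k=cv2.inRange(hsv,(45,60,30),(95,255,255)); z=np.zeros_like(k); z[215:320,310:420]=k[215:320,310:420]
n,l,st,ce=cv2.connectedComponentsWithStats(z); print([(a.tolist(),b.round(1)) for a,b in zip(st[1:],ce[1:]) if a[4]>40])
zb=o["eef_pos"][2]-35.7+10; print("expect",zb,[proj(s,(463,10.8,zb+h)).round(1) for h in (0,95)])
```

```text
[463.45528316  11.33756248  53.01477164] [-0.29194833  0.05132929 -0.6219586 ]
[([345, 247, 22, 40, 709], array([355.3, 267.1]))]
expect 27.314771641384574 [array([355.2, 277.7]), array([356.9, 255. ])]
```

The tumbler is held upright, where it should be over the pad. I lower slowly to contact.

>>> {"name": "send_rows", "arguments": {
  "linear": [
    [0, 0, 0.12],
    [0, 0, 0.12],
    [0, 0, 0.08],
    [0, 0, 0.04],
    [0, 0, 0.02],
    [0, 0, 0.02],
    [0, 0, 0]
  ],
  "delta_rot": [
    [0, 0, 0],
    [0, 0, 0],
    [0, 0, 0],
    [0, 0, 0],
    [0, 0, 0],
    [0, 0, 0],
    [0, 0, 0]
  ],
  "fingers": [-1, -1, -1, -1, -1, -1, -1]
}}

```text
t: 30.7
eef_pos: [463.6, 11.0, 33.5]
tcp_rot: [[-0.837, -0.547, -0.0], [-0.547, 0.837, 0.0], [-0.0, 0.0, -1.0]]
ft_force: [-0.0, 0.6, -1.5]
gripper_width: 0.659
grip_force: 32.5
```

>>> {"name": "send_rows", "arguments": {
  "linear": [
    [0, 0, 0.01],
    [0, 0, 0.01],
    [0, 0, 0]
  ],
  "delta_rot": [
    [0, 0, 0],
    [0, 0, 0],
    [0, 0, 0]
  ],
  "fingers": [-1, -1, -1]
}}

```text
t: 31.0
eef_pos: [463.6, 11.0, 32.5]
tcp_rot: [[-0.837, -0.547, -0.0], [-0.547, 0.837, 0.0], [0.0, 0.0, -1.0]]
ft_force: [-0.3, -0.0, -1.7]
gripper_width: 0.658
grip_force: 32.5
```

>>> {"name": "send_rows", "arguments": {
  "linear": [
    [0, 0, 0.01],
    [0, 0, 0.01],
    [0, 0, 0]
  ],
  "delta_rot": [
    [0, 0, 0],
    [0, 0, 0],
    [0, 0, 0]
  ],
  "fingers": [-1, -1, -1]
}}

```text
t: 31.3
eef_pos: [463.7, 11.0, 31.7]
tcp_rot: [[-0.837, -0.547, 0.0], [-0.547, 0.837, 0.0], [-0.0, -0.0, -1.0]]
ft_force: [-0.7, 0.3, 2.8]
gripper_width: 0.661
grip_force: 32.7
```

Contact at 31.7 as expected. Release and rise.

>>> {"name": "send_rows", "arguments": {
  "linear": [
    [0, 0, 0],
    [0, 0, 0],
    [0, 0, 0],
    [0, 0, -0.1],
    [0, 0, -0.3],
    [0, 0, -0.6],
    [0, 0, -0.8],
    [0, 0, -0.9],
    [0, 0, -0.8],
    [0, 0, -0.4]
  ],
  "delta_rot": [
    [0, 0, 0],
    [0, 0, 0],
    [0, 0, 0],
    [0, 0, 0],
    [0, 0, 0],
    [0, 0, 0],
    [0, 0, 0],
    [0, 0, 0],
    [0, 0, 0],
    [0, 0, 0]
  ],
  "fingers": [0.9, 0.9, 0.9, 0.9, 0.9, 0.9, 0.9, 0.9, 0.9, 0.9]
}}

```text
t: 32.3
eef_pos: [464.2, 11.0, 230.5]
tcp_rot: [[-0.837, -0.547, 0.005], [-0.547, 0.837, -0.0], [-0.004, -0.003, -1.0]]
ft_force: [-0.2, 0.0, -0.0]
gripper_width: 0.949
grip_force: 0.0
```

Run:
```python
from lidfit import *
o=manip.observe(); print(o["t"],o["eef_pos"],o["ft_force"])
s=cam("side"); t=cam("top"); hsv=cv2.cvtColor(s["color"],cv2.COLOR_BGR2HSV)
k=cv2.inRange(hsv,(45,60,30),(95,255,255)); z=np.zeros_like(k); z[215:320,310:420]=k[215:320,310:420]
n,l,st,ce=cv2.connectedComponentsWithStats(z); print([(a.tolist(),b.round(1)) for a,b in zip(st[1:],ce[1:]) if a[4]>40])
A=np.linspace(0,6.28,60); P=np.array([proj(s,(463.5,11,h)+29*np.array([np.cos(a),np.sin(a),0])) for a in A for h in (6,101)]); print("expected bbox",P.min(0),P.max(0))
print("lid",lidfit(t),lidfit(s))
```

```text
32.3 [464.2  11.  230.5] [-0.2  0.  -0. ]
[([345, 254, 24, 38, 736], array([356.2, 271.7]))]
expected bbox [344.3 251.6] [367.9 291. ]
lid (array([ 534.8, -248.2]), np.float64(101.5485422412878), 26) (array([ 533.8, -249.9]), np.float64(102.30190597990884), 27)
```

The tumbler's outline matches an upright tumbler at (463,11) on the pad (pad centre 463,11), the lid is centred on the cork, and the robot touches nothing. Handing in.

```bash
python3 -c "
from bench import order
print(order.hand_in())"
```

```text
the job is handed in; nothing more can be done
None
```

The vent tap is fully open, the lid lies flat in the middle of the cork mat, and the green tumbler stands upright in the middle of the blue felt pad. I handed the job in at about 32 s, and no verdict came back.

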